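# Load and release a riffle splitter

## Robot

A 6-joint arm with a two-finger parallel gripper is mounted at the origin on the work surface. World frame = base frame: x ahead of the robot, y to its left, z up, the work surface at z = 0. Lengths are in mm, angles in rad, forces in N, time in s.
With the tool pointing down it reaches from about 300 to 775 mm from the base axis. Payload 14.6 kg.
Tool frame: the origin (TCP) lies midway between the tips of the shut fingers; the grasp point (between the pads) lies 19 mm behind it; z points along the fingers, y is the direction in which the jaws open and shut (so a half turn about z gives the same grasp; the last joint's range is limited). The gripper opens to 85 mm and grips with 20 to 120 N. Pads are 22 mm wide; open, the fingers measure 114 mm over their backs; the gripper's body (76 mm by 85 mm) begins 54 mm behind the grasp point. The pads swing forward as they close: fully open they stand 13 mm farther back than shut.
Start: joints at [1.156, 0.3, 1.521, -0, 1.321, -0.067], TCP at [187.454, 517.06, 231.281] pointing down, gripper open.
Joint ranges: [-3.03, 3.03], [-0.79, 2.21], [0.23, 2.52], [-1.04, 4.18], [0, 3.07], [-2.55, 2.55]. Speed limits (rad/s): [2.22, 2.22, 2.57, 3.14, 3.14, 3.14].

## Interface

Orientations are given as a unit quaternion [w, x, y, z].
In Python, from workcell import manip gives the robot as it stands.
- The arm moves only by the tool jog_arm, never from a script. Its argument "targets" is a list of rows, each a list of 4 numbers: the shift along the tool's x, y, z in m, then the turn about the tool's z in rad. A call has 1 to 8 rows; each row shifts and turns the pose as measured when the row begins, along the tool's axes as they then stand; what a row does not reach is not made up. A row lasts 1/12 s, in which the tool goes at most 41.7 mm and 7.16 degrees, less where a joint would pass 70% of its speed; a pose out of reach is approached as far as the arm can. A call is refused whole if a number of a shift passes 0.0417 or a number of a turn 0.125, either way. A call with a gripper value outside its range is refused whole. "grip" is the gripper's target within -1 to 1 (shut at 1, half-way at 0, fully open at -1), set as the call begins (left out, the last holds). The fingers move at their own pace and stop on an object; the grip force is fixed at half the most. Time passes only in rows, so rows that do not move let the fingers close. It gives the time, the measured TCP pose, the force and the opening at its end, in the units of the state.
- manip.state(): the state, without advancing time (a new reading comes with each control period).
- manip.get_image(name): name is "side" or "top" or "wrist"; returns a dict with "image" (420x560x3 uint8, red, green, blue), "fx", "fy", "cx", "cy" (pixels), "k1" (the pictures are not rectified: a ray, as slopes to the right and down, at radius r is drawn at 1 + k1 r^2 times it, then the intrinsics apply), "world_from_camera" (4x4, takes a point from camera to world coordinates). Camera axes: x right, y up, looking along -z (the intrinsics and any distortion apply to the point x, -y, -z); pixel columns grow to the right and rows downward; lengths in mm; the calibration is good to about 2 mm. A picture is of the moment at which its call begins. There is no depth.
- manip.job_done(): hands the job in, once; it reports no verdict.
Trained networks look in the newest picture that a camera, given by its name, has taken for a name from the list of things; names that differ only in an ending like _2 or _b are one class to them, and where a whole thing is asked for, a point or a joint stands for the part that bears it (a point fixed in the world has none). Each returns a list of dicts, best first, with "p" (0 to 1); they miss things now and then, are a little off and sometimes report something else, mostly with a low value. They report only what shows in the picture. A call takes as long as a camera call.
- manip.boxes_of(thing, camera): "location" ([column, row] in pixels, amid what is visible of it).
The state is a dict: "time_s": time; "joints": joint angles; "joint_vel": joint speeds; "tau": joint torques, N m; "position": TCP position; "ee_rot": TCP orientation; "wrist_force": force on the tool from outside, world axes, zero at the start; "torque": the same for the moment, N m; "finger_gap": finger opening in mm.
Only numpy, scipy, OpenCV 4.12 (cv2) and the standard library are available. Lean on these libraries where they do the work, as an engineer would, in place of code of your own. Each camera call takes 0.05 s, during which the arm holds its last target.

## Task

Halve the limestone sample with the riffle splitter. First slide the pulled-out right collecting pan fully home under the splitter; then, with the gate still shut, tip all six lumps from the sample pan into the hopper and set the emptied pan back down flat on the bench. Then throw the gate lever right over, so that the whole sample drops into the two collecting pans; leave both pans home, the lever over and the other things on the bench undisturbed.

Things in the scene. Friction and masses are not known exactly. Their poses are not given: they have to be found in the camera images.
- splitter: Riffle splitter, stainless steel, fixed to the bench, 242 mm long (x), 122 mm wide (y) at the rim, 205 mm high: hopper on top, gate below it, then four sloping slots, 52 mm wide, leading in turn to the left (+y) and right (-y), outlets at y = +-50 mm, 48 mm over the bench; a collecting pan goes under each side. Origin: middle of its underside; z up, -x end towards the robot, +y to the left
- hopper_mouth (a point): Centre of the mouth of the V-shaped hopper, level with its rim, 205 mm over the bench; axes as the splitter's. The mouth is 216 mm (x) by 112 mm (y) inside and narrows to the shut gate, 62 mm wide, 48 mm below the rim
- right_home (a point): On the bench: where the right pan's origin is when it is home, pan axes along the splitter's. It slides in from the right, lip first, between two end plates 236 mm apart inside (they reach 80 mm to the side of the splitter's middle, 55 mm high there), until its lip meets a base bar 40 mm wide, 30 mm high, along the splitter's middle
- left_home (a point): The like point for the left collecting pan
- gate (a joint): Angle of the gate lever (rad): 0 = gate shut, lever leaning 0.70 rad from upright to the splitter's left (+y); 1.45 = thrown right over, leaning 0.75 rad to its right (-y), the two geared gate flaps hanging open. It stays where it is left; 2 to 4 N at the handle moves it
- lever_handle (a point): Middle of the lever's black round handle, 18 mm thick, 50 mm long, lying along the splitter's x before its robot-side end plate (136 to 186 mm from the splitter's middle), at the end of a bar 10 mm thick that lies 134 mm from the middle. About 214 mm over the bench at either end of its throw, 232 mm half-way
- lever_pivot (a point): Fixed point on the lever's pivot line (parallel to the splitter's x), 157 mm over the bench, level in x with the handle's middle, 31 mm left of the splitter's middle; the handle swings round it at 75 mm radius
- feed_pan: The sample pan, standing on the bench to the right with six lumps in it: steel, 220 mm long (x), 120 mm wide (y), 0.26 kg. Long wall at y = -65 mm and end walls 40 mm high, 2.5 mm thick; the +y side is open, with a pouring lip only: the last 20 mm of the floor rises 7 mm to the edge at y = +55 mm. Black grip block on the middle of the -y wall. Origin: on its underside, 65 mm from the grip wall, z up
- feed_pan_grip (a point): Sample pan's upright grip block: 64 mm along the pan's x, 14 mm thick in y, from 36 to 76 mm over the bench; this point is 58 mm over the bench, 67 mm to the pan's -y side
- right_pan: Right collecting pan, empty, pulled out 6 to 10 cm to the right of its home; same size, shape and axes as the sample pan: grip to the right (-y), lip towards the splitter; origin as there
- right_pan_grip (a point): Right collecting pan's grip block, same size as the sample pan's: point 58 mm over the bench, 67 mm to the pan's -y side
- left_pan: Left collecting pan, empty, already home under the splitter's left side; same size and shape as the other pans, turned half round, so its grip points to the left; origin as there
- lump1: One of the six angular grey limestone lumps of the sample, each about 20 to 26 mm across and 26 g, lying spread along the sample pan; origin at its centre
- lump2: One of the six angular grey limestone lumps of the sample, each about 20 to 26 mm across and 26 g, lying spread along the sample pan; origin at its centre
- lump3: One of the six angular grey limestone lumps of the sample, each about 20 to 26 mm across and 26 g, lying spread along the sample pan; origin at its centre
- lump4: One of the six angular grey limestone lumps of the sample, each about 20 to 26 mm across and 26 g, lying spread along the sample pan; origin at its centre
- lump5: One of the six angular grey limestone lumps of the sample, each about 20 to 26 mm across and 26 g, lying spread along the sample pan; origin at its centre
- lump6: One of the six angular grey limestone lumps of the sample, each about 20 to 26 mm across and 26 g, lying spread along the sample pan; origin at its centre
- beaker: Glass beaker, 72 mm wide, 95 mm high; a bystander, to be left alone. Origin: middle of its underside
- jar: Amber glass jar with black cap, 60 mm wide, 85 mm high; a bystander, to be left alone. Origin: middle of its underside
- wash_bottle: White plastic wash bottle, 72 mm wide, 180 mm high, with a bent spout; a bystander, to be left alone. Origin: middle of its underside
- cylinder: Measuring cylinder on a six-sided yellow foot 72 mm wide, 190 mm high; a bystander, to be left alone. Origin: middle of its underside
- brush: Wooden bench brush lying flat; a bystander, to be left alone. Origin: middle of its underside

How it is judged:
By the outcome, as a careful person would: the job done as asked, in the order asked, and still so for the second after the job is handed in, with the robot touching nothing.
It also fails if it takes over 72 s, if anything falls off the work surface, if the arm or the gripper's body presses on something with over 40 N, if the wrist force passes 120 N, or if a joint passes its speed limit or range.

## Working session

There is one attempt and no reset: what is moved stays moved. The work goes in short steps, Python scripts to look and compute and a tool call to move; the robot and the scene stay as the last step left them, time stands still between calls to the robot, and variables do not carry over. Pictures are saved under pics/ and viewed, and the job is handed in when it is done.

Besides the shell and the picture viewer there is one more tool, called after "Emit:" as a command line: name --pt "numbers of a row" for each row, then --argument value for the rest. jog_arm: Moves the arm, as the interface text tells. Its arguments: {"type":"object","properties":{"targets":{"type":"array"},"grip":{"type":"number"}},"required":["targets"]}

```bash
ls; mkdir -p pics
python3 - <<'E'
from workcell import manip
import cv2
print(manip.state())
for n in ("side","top","wrist"):
    d=manip.get_image(n); cv2.imwrite(f"pics/a_{n}.png",d["image"][:,:,::-1])
    print(n,d["fx"],d["fy"],d["cx"],d["cy"],d["k1"],d["world_from_camera"])
E
```

```text
pics
{'time_s': 0.0, 'joints': array([ 1.15638872e+00,  3.00476811e-01,  1.52160172e+00, -3.84448972e-05,
        1.32069009e+00, -6.66215267e-02]), 'joint_vel': array([ 0.00144476, -0.00062014, -0.00095878,  0.00104746, -0.00037064,
        0.00199523]), 'tau': array([ 7.29404837e-04, -5.43507886e+01, -3.61790979e+01, -4.12330257e-05,
        4.02181438e-03,  1.30841011e-05]), 'position': array([187.37530607, 516.84333765, 230.70945041]), 'ee_rot': array([-1.21972682e-04,  1.73013250e-01,  9.84919321e-01, -5.75490925e-04]), 'wrist_force': array([-0.27723356, -0.76394703, -0.51807324]), 'torque': array([ 0.0393863 , -0.03570542, -0.01562722]), 'finger_gap': 85.18493417382616}
side 413.34929819603013 413.34929819603013 277.4868302448958 205.97916742185728 -0.12000868607027293 [[ 9.95377730e-01  5.07553646e-02 -8.15295552e-02  4.41495859e+02]
 [-9.57514728e-02  5.89942815e-01 -8.01747548e-01 -7.67221673e+02]
 [ 7.40478623e-03  8.05848229e-01  5.92075841e-01  7.42506081e+02]
 [ 0.00000000e+00  0.00000000e+00  0.00000000e+00  1.00000000e+00]]
top 385.8423831238968 385.8423831238968 280.92483683618326 208.85440310273435 -0.004631137967838712 [[-1.35323625e-02  9.93887811e-01 -1.09562289e-01  4.33167166e+02]
 [-9.99870017e-01 -1.24898871e-02  1.01956331e-02  1.37216305e+01]
 [ 8.76489481e-03  1.09686019e-01  9.93927640e-01  1.20610907e+03]
 [ 0.00000000e+00  0.00000000e+00  0.00000000e+00  1.00000000e+00]]
wrist 294.6889623874317 294.6889623874317 278.4097500463375 207.53163512237148 -0.0448917215604851 [[ 3.40998983e-01 -8.93022866e-01 -2.93649201e-01  1.12045079e+02]
 [ 9.40063562e-01  3.23789445e-01  1.06962119e-01  5.43667826e+02]
 [-4.39106117e-04 -3.12522888e-01  9.49910128e-01  3.73518713e+02]
 [ 0.00000000e+00  0.00000000e+00  0.00000000e+00  1.00000000e+00]]
```

View pics/a_side.png

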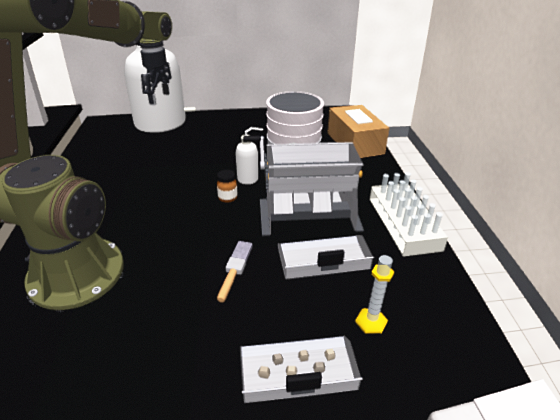

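View pics/a_top.png

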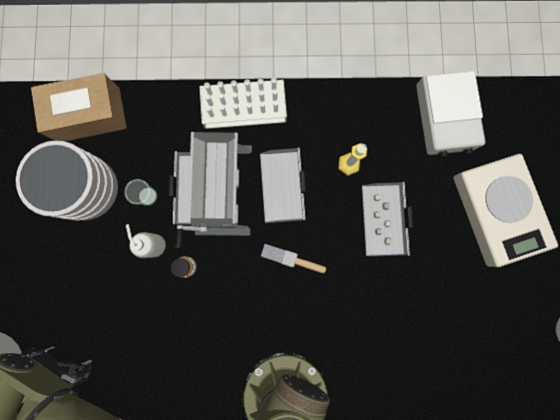

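View pics/a_wrist.png

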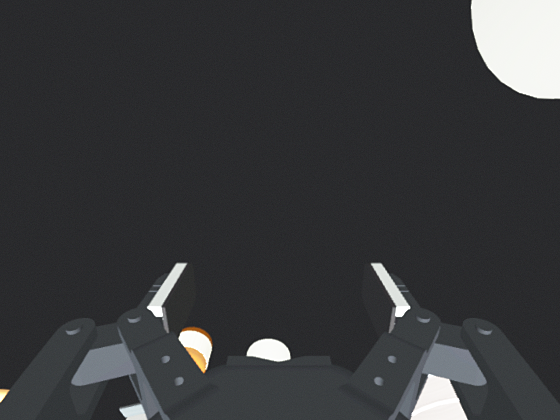

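```bash
cat > h.py <<'E'
from workcell import manip
import numpy as np, cv2, pickle
def cam(n,save=None):
    d=manip.get_image(n)
    if save:
        cv2.imwrite(f"pics/{save}.png",d["image"][:,:,::-1]); pickle.dump({k:v for k,v in d.items()},open(f"pics/{save}.pkl","wb"))
    return d
def load(s): return pickle.load(open(f"pics/{s}.pkl","rb"))
def proj(d,P):
    P=np.atleast_2d(P).astype(float); T=np.linalg.inv(np.array(d["world_from_camera"]))
    c=P@T[:3,:3].T+T[:3,3]
    s=np.stack([c[:,0]/-c[:,2],-c[:,1]/-c[:,2]],1); r2=(s**2).sum(1,keepdims=True); s=s*(1+d["k1"]*r2)
    return s*[d["fx"],d["fy"]]+[d["cx"],d["cy"]]
def ray(d,px):
    u=(np.array(px,float)-[d["cx"],d["cy"]])/[d["fx"],d["fy"]]; s=u.copy()
    for _ in range(20): s=u/(1+d["k1"]*(s**2).sum())
    W=np.array(d["world_from_camera"]); v=W[:3,:3]@np.array([s[0],-s[1],-1]); return W[:3,3],v/np.linalg.norm(v)
def onz(d,px,z):
    o,v=ray(d,px); return o+v*(z-o[2])/v[2]
def tri(obs):
    A=np.zeros((3,3));b=np.zeros(3)
    for d,px in obs:
        o,v=ray(d,px); M=np.eye(3)-np.outer(v,v); A+=M;b+=M@o
    p=np.linalg.solve(A,b); res=[np.linalg.norm(proj(d,p)[0]-px) for d,px in obs]; return p,res
def crop(s,x0,y0,x1,y1,k,out):
    im=cv2.imread(f"pics/{s}.png")[y0:y1,x0:x1]; cv2.imwrite(f"pics/{out}.png",cv2.resize(im,None,fx=k,fy=k,interpolation=cv2.INTER_CUBIC))
E
python3 - <<'E'
from h import *
cam("side","b_side");cam("top","b_top")
S,T=load("b_side"),load("b_top")
for th in ["splitter","lever_handle","feed_pan","feed_pan_grip","right_pan","right_pan_grip","left_pan","beaker","jar","wash_bottle","cylinder","brush","lump1"]:
    r={}
    for c in ("side","top"):
        r[c]=manip.boxes_of(th,c)
        print(th,c,[(np.round(q["location"]).tolist(),round(q["p"],2)) for q in r[c][:7]])
    if r["side"] and r["top"]:
        p,e=tri([(S,r["side"][0]["location"]),(T,r["top"][0]["location"])]); print("   ",p.round(),np.round(e,1))
print(manip.state()["time_s"])
crop("b_side",210,110,410,290,4,"c1");crop("b_top",150,110,320,290,4,"c2")
crop("b_side",220,320,380,410,5,"c3");crop("b_top",330,130,440,270,4,"c4")
E
```

```text
splitter side [([308.0, 177.0], 0.92)]
splitter top [([211.0, 182.0], 0.82), ([284.0, 258.0], 0.68), ([207.0, 191.0], 0.16)]
    [629. 199. 124.] [1.5 1.5]
lever_handle side [([264.0, 150.0], 0.72), ([301.0, 372.0], 0.52)]
lever_handle top [([209.0, 191.0], 0.84), ([184.0, 266.0], 0.55), ([348.0, 158.0], 0.47)]
    [544. 185. 231.] [16.7 17.1]
feed_pan side [([299.0, 373.0], 0.78), ([326.0, 258.0], 0.27), ([261.0, 158.0], 0.25)]
feed_pan top [([388.0, 216.0], 0.78), ([349.0, 158.0], 0.67)]
    [ 535. -332.   15.] [2.  1.2]
feed_pan_grip side [([301.0, 371.0], 0.62), ([263.0, 159.0], 0.39)]
feed_pan_grip top [([388.0, 217.0], 0.8), ([214.0, 184.0], 0.22)]
    [ 535. -330.   19.] [0.2 0.1]
right_pan side [([325.0, 256.0], 0.75), ([331.0, 354.0], 0.42)]
right_pan top [([282.0, 186.0], 0.9)]
    [640.  -5.  11.] [0.7 0.6]
right_pan_grip side [([325.0, 258.0], 0.78), ([262.0, 153.0], 0.65)]
right_pan_grip top [([282.0, 185.0], 0.84)]
    [643.  -2.   0.] [0.7 0.5]
left_pan side [([305.0, 195.0], 0.54)]
left_pan top [([181.0, 186.0], 0.89)]
    [644. 323. -25.] [0.6 0.6]
beaker side []
bea
[... 201 characters left out ...]
6.0, 163.0], 0.97)]
wash_bottle top [([151.0, 241.0], 0.88), ([213.0, 187.0], 0.57)]
    [462. 385.  70.] [1.9 2.1]
cylinder side [([377.0, 302.0], 0.88), ([305.0, 195.0], 0.54)]
cylinder top [([349.0, 158.0], 0.58), ([281.0, 186.0], 0.33)]
    [ 714. -207.   61.] [0.6 0.5]
brush side [([238.0, 264.0], 0.87)]
brush top [([284.0, 257.0], 0.64)]
    [418.  -7.   4.] [0.8 0.7]
lump1 side [([264.0, 159.0], 0.72), ([278.0, 359.0], 0.6), ([305.0, 355.0], 0.58), ([290.0, 370.0], 0.57), ([330.0, 354.0], 0.56), ([265.0, 374.0], 0.45), ([310.0, 179.0], 0.37)]
lump1 top [([372.0, 214.0], 0.56), ([381.0, 204.0], 0.5), ([375.0, 196.0], 0.49), ([379.0, 229.0], 0.39)]
    [ 493. -183.  408.] [9.3 7.3]
1.55
```

View pics/c1.png

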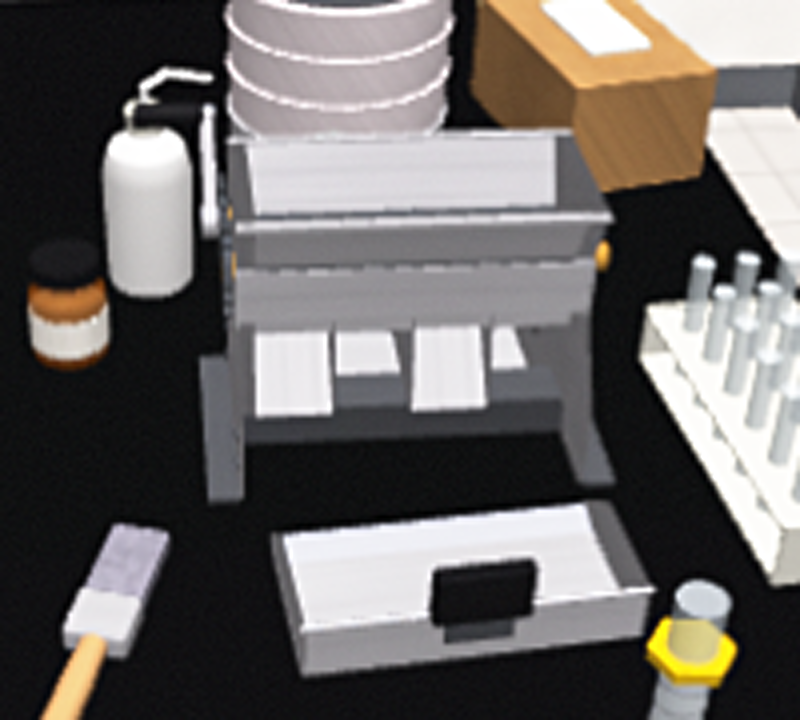

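View pics/c2.png

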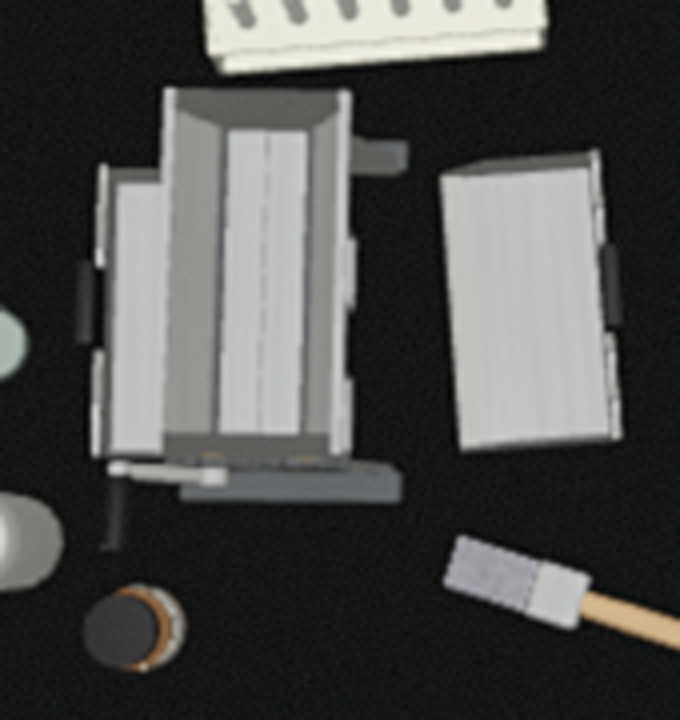

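View pics/c3.png

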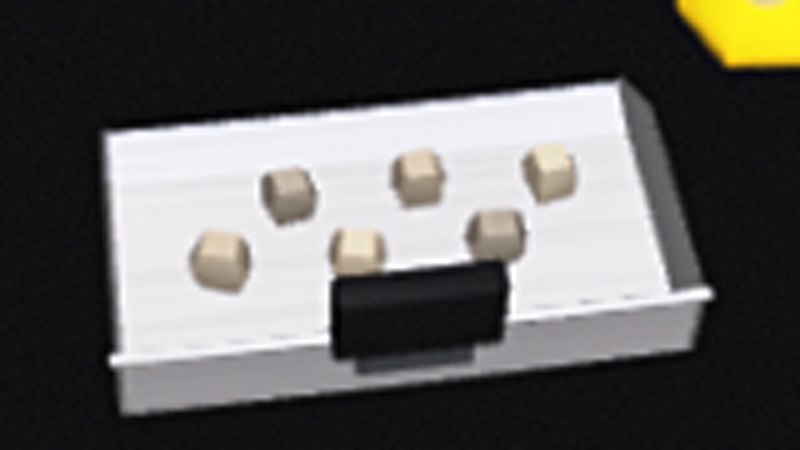

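View pics/c4.png

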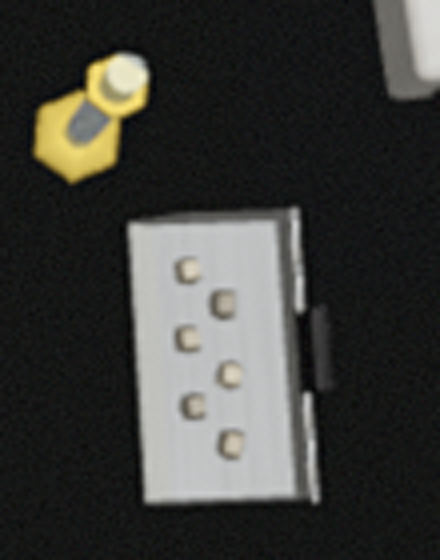

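```bash
cat > fit.py <<'E'
from h import *
from scipy.optimize import least_squares
def fit(obs,x0):
    # obs: list of (cam dict, px, local pt)
    def f(p):
        c,s=np.cos(p[2]),np.sin(p[2]); R=np.array([[c,-s,0],[s,c,0],[0,0,1]])
        return np.concatenate([proj(d,R@np.array(l,float)+[p[0],p[1],p[3] if len(p)>3 else 0])[0]-px for d,px,l in obs])
    r=least_squares(f,x0,x_scale=[10,10,.1,10][:len(x0)]); return r.x,r.fun.reshape(-1,2)
E
python3 - <<'E'
from fit import *
S,T=load("b_side"),load("b_top")
a=lambda u,v:np.array([u/4+210,v/4+110]); b=lambda u,v:np.array([u/4+150,v/4+110])
c=lambda u,v:np.array([u/5+220,v/5+320]); d=lambda u,v:np.array([u/4+330,v/4+130])
obs=[(T,b(165,88),(121,61,205)),(T,b(351,90),(121,-61,205)),(T,b(163,455),(-121,61,205)),(T,b(350,455),(-121,-61,205)),
 (S,a(233,225),(-121,-61,205)),(S,a(612,217),(121,-61,205)),(S,a(230,138),(-121,61,205)),(S,a(575,132),(121,61,205))]
for x0 in ([640,190,0],[640,190,0,0]):
    p,r=fit(obs,x0); print("split",p.round(3)); 
print(r.round(1).tolist())
R=[(T,b(597,152),(110,-65,40)),(T,b(617,438),(-110,-65,40)),(T,b(441,175),(110,55,7)),(T,b(461,450),(-110,55,7)),
 (S,a(302,628),(-110,-65,40)),(S,a(652,590),(110,-65,40)),(S,a(307,673),(-110,-65,0)),(S,a(648,636),(110,-65,0)),(S,a(275,535),(-110,55,7)),(S,a(608,503),(110,55,7))]
for x0 in ([640,0,0],[640,0,0,0]):
    p,r=fit(R,x0); print("rpan",p.round(3)); 
print(r.round(1).tolist())
F=[(T,d(298,208),(110,-65,40)),(T,d(318,502),(-110,-65,40)),(T,d(129,224),(110,55,7)),(T,d(146,503),(-110,55,7)),
 (S,c(112,360),(-110,-65,40)),(S,c(712,292),(110,-65,40)),(S,c(122,413),(-110,-65,0)),(S,c(692,350),(110,-65,0)),(S,c(105,132),(-110,55,7)),(S,c(622,80),(110,55,7))]
for x0 in ([540,-330,0],[540,-330,0,0]):
    p,r=fit(F,x0); print("fpan",p.round(3)); 
print(r.round(1).tolist())
E
```

```text
split [ 6.30649e+02  1.78956e+02 -1.50000e-02]
split [ 6.29768e+02  1.76610e+02 -1.50000e-02  4.98900e+00]
[[1.0, -0.3], [0.6, -0.6], [-1.0, -0.9], [-0.5, -0.8], [0.2, 1.2], [0.3, 0.0], [-1.9, 0.0], [-1.4, -1.0]]
rpan [6.41127e+02 5.07900e+00 4.60000e-02]
rpan [6.39941e+02 1.85100e+00 4.70000e-02 6.20900e+00]
[[0.2, -1.3], [-0.0, -1.7], [0.8, -2.1], [-0.4, -1.5], [0.0, -0.4], [0.9, 0.2], [-1.6, 0.1], [-0.5, 0.2], [-0.6, 0.0], [-4.0, 0.7]]
fpan [ 5.29851e+02 -3.09981e+02  2.20000e-02]
fpan [ 5.29121e+02 -3.12783e+02  2.20000e-02  7.78500e+00]
[[-0.5, -0.6], [-0.3, -1.7], [0.3, -1.4], [0.2, -0.6], [-0.1, -0.1], [-0.7, 0.2], [-1.1, 0.1], [0.3, -0.3], [-1.2, 0.2], [0.0, 0.3]]
```

```bash
cat > mv.py <<'E'
from h import *
import sys
from scipy.spatial.transform import Rotation as Ro
def cur():
    s=manip.state(); q=s["ee_rot"]; R=Ro.from_quat([q[1],q[2],q[3],q[0]]).as_matrix(); return s,np.array(s["position"]),R
def plan(way,step=40,ts=.12):
    """way: list of (x,y,z,phi_deg or None); prints rows"""
    s,p,R=cur(); phi=np.degrees(np.arctan2(R[1,1],R[0,1])); rows=[]
    print("t",round(s["time_s"],2),"at",p.round(1),"phi",round(phi,1),"tilt",np.degrees(np.arccos(-R[2,2])).round(2),"F",np.round(s["wrist_force"],1),"gap",round(s["finger_gap"],1))
    for w in way:
        t=np.array(w[:3],float); ph=phi if w[3] is None else w[3]
        n=int(max(np.ceil(np.linalg.norm(t-p)/step),np.ceil(abs(np.radians(ph-phi))/ts),1))
        dp=(t-p)/n; dph=(ph-phi)/n
        for i in range(n):
            a=np.radians(phi); y=np.array([np.cos(a),np.sin(a),0]); z=np.array([0,0,-1]); x=np.cross(y,z)
            rows.append([round(float(dp@x)/1000,4),round(float(dp@y)/1000,4),round(float(dp@z)/1000,4),round(-np.radians(dph),3)]); phi+=dph
        p=t
    for i in range(0,len(rows),8): print([[round(v,3 if len(rows)>4 else 4) for v in r] for r in rows[i:i+8]])
if __name__=="__main__": plan(eval(sys.argv[1]),*map(float,sys.argv[2:]))
E
python3 mv.py "[(250,420,300,None),(600,-62,300,92.6)]"
```

```text
t 1.55 at [187.5 517.1 231.3] phi 70.1 tilt 0.0 F [ 0.8 -0.  -0.2] gap 85.7
[[-0.023, -0.018, -0.017, np.float64(-0.0)], [-0.023, -0.018, -0.017, np.float64(-0.0)], [-0.023, -0.018, -0.017, np.float64(-0.0)], [-0.023, -0.018, -0.017, np.float64(-0.0)], [-0.033, -0.022, 0.0, np.float64(-0.026)], [-0.032, -0.023, 0.0, np.float64(-0.026)], [-0.032, -0.024, 0.0, np.float64(-0.026)], [-0.031, -0.025, 0.0, np.float64(-0.026)]]
[[-0.03, -0.026, 0.0, np.float64(-0.026)], [-0.03, -0.026, 0.0, np.float64(-0.026)], [-0.029, -0.027, 0.0, np.float64(-0.026)], [-0.028, -0.028, 0.0, np.float64(-0.026)], [-0.028, -0.029, 0.0, np.float64(-0.026)], [-0.027, -0.029, 0.0, np.float64(-0.026)], [-0.026, -0.03, 0.0, np.float64(-0.026)], [-0.025, -0.031, 0.0, np.float64(-0.026)]]
[[-0.024, -0.031, 0.0, np.float64(-0.026)], [-0.024, -0.032, 0.0, np.float64(-0.026)], [-0.023, -0.033, 0.0, np.float64(-0.026)]]
```

Emit:
jog_arm --pt "-0.023 -0.018 -0.017 0" --pt "-0.023 -0.018 -0.017 0" --pt "-0.023 -0.018 -0.017 0" --pt "-0.023 -0.018 -0.017 0" --pt "-0.033 -0.022 0 -0.026" --pt "-0.032 -0.023 0 -0.026" --pt "-0.032 -0.024 0 -0.026" --pt "-0.031 -0.025 0 -0.026" --grip -1

```text
time_s: 2.22
position: [344.7, 284.5, 302.0]
ee_rot: [0.001, 0.115, 0.993, -0.0]
wrist_force: [0.5, 0.3, -0.5]
finger_gap: 85.2
```

Emit:
jog_arm --pt "-0.03 -0.026 0 -0.026" --pt "-0.03 -0.026 0 -0.026" --pt "-0.029 -0.027 0 -0.026" --pt "-0.028 -0.028 0 -0.026" --pt "-0.028 -0.029 0 -0.026" --pt "-0.027 -0.029 0 -0.026" --pt "-0.026 -0.03 0 -0.026" --pt "-0.025 -0.031 0 -0.026"

```text
time_s: 2.88
position: [541.3, 15.6, 305.0]
ee_rot: [0.003, 0.006, 1.0, 0.0]
wrist_force: [0.5, 1.0, 1.0]
finger_gap: 85.3
```

```bash
sed -i 's/-np.radians(dph),3)/float(-np.radians(dph)),3)/' mv.py; python3 mv.py "[(580,-62,250,92.6)]"
```

```text
t 2.88 at [541.3  15.6 305. ] phi 89.4 tilt 0.36 F [0.5 1.  1. ] gap 85.3
[[-0.0132, -0.0257, 0.0183, -0.019], [-0.0127, -0.026, 0.0183, -0.019], [-0.0122, -0.0262, 0.0183, -0.019]]
```

Emit:
jog_arm --pt "-0.013 -0.026 0.018 -0.019" --pt "-0.013 -0.026 0.018 -0.019" --pt "-0.012 -0.026 0.018 -0.019" --pt "0 0 0 0"

```text
time_s: 3.22
position: [584.6, -72.6, 248.7]
ee_rot: [0.004, -0.022, 1.0, -0.0]
wrist_force: [-1.2, 0.6, -0.8]
finger_gap: 85.2
```

```bash
python3 - <<'E'
from h import *
cam("wrist","d_wr"); print(manip.boxes_of("right_pan_grip","wrist")); W=load("d_wr")
print(proj(W,[[644,-62,58],[644,-62,76]]).round(), np.array(W["world_from_camera"])[:3,3])
E
python3 mv.py "[(644,-62,250,92.6)]"
```

```text
[{'location': [328.9, 211.6], 'p': 0.62}, {'location': [69.0, 111.9], 'p': 0.38}]
[[285. 230.]
 [286. 236.]] [503.31679114 -76.97812973 390.77894029]
t 3.32 at [584.3 -69.5 252.1] phi 92.6 tilt 0.67 F [-1.   1.8  0.2] gap 85.3
[[-0.03, 0.0024, 0.001, -0.0], [-0.03, 0.0024, 0.001, -0.0]]
```

View pics/d_wr.png

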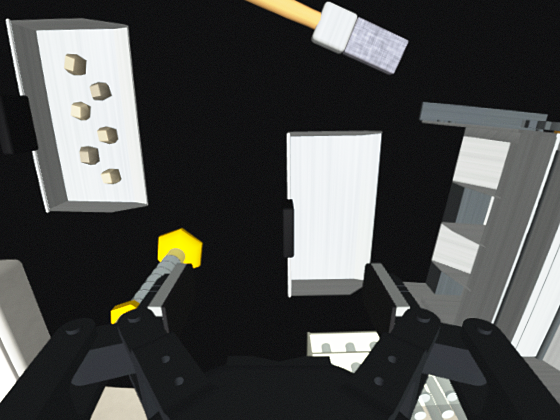

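Run:
```python
from h import *
crop("d_wr",270,90,560,310,2.7,"d1"); crop("d_wr",0,0,200,230,3,"d2")
```

```text
(no output)
```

View pics/d1.png

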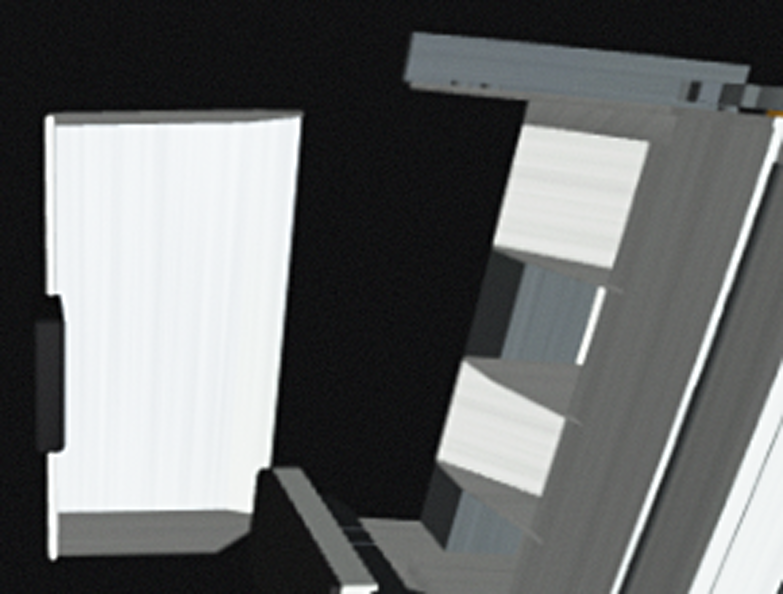

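View pics/d2.png

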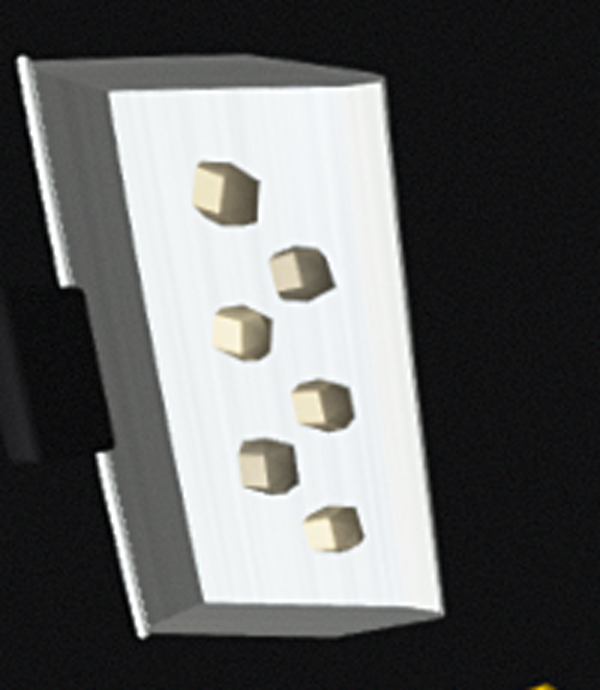

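Run:
```python
from fit import *
S,T,W=load("b_side"),load("b_top"),load("d_wr")
a=lambda u,v:np.array([u/4+210,v/4+110]); b=lambda u,v:np.array([u/4+150,v/4+110])
c=lambda u,v:np.array([u/5+220,v/5+320]); d=lambda u,v:np.array([u/4+330,v/4+130])
w=lambda u,v:np.array([u/2.7+270,v/2.7+90]); w2=lambda u,v:np.array([u/3,v/3])
R=[(T,b(597,152),(110,-65,40)),(T,b(617,438),(-110,-65,40)),(T,b(441,175),(110,55,7)),(T,b(461,450),(-110,55,7)),
 (S,a(302,628),(-110,-65,40)),(S,a(652,590),(110,-65,40)),(S,a(307,673),(-110,-65,0)),(S,a(648,636),(110,-65,0))]
Rw=[(W,w(47,116),(-110,-65,40)),(W,w(52,558),(110,-65,40)),(W,w(302,113),(-110,55,7)),(W,w(36,320),(-32,-74,76)),(W,w(36,450),(32,-74,76))]
for o in (R,Rw,R+Rw):
  for x0 in ([640,0,0],[640,0,0,0]):
    p,r=fit(o,x0); print("rpan",p.round(3),abs(r).max().round(1))
F=[(T,d(298,208),(110,-65,40)),(T,d(318,502),(-110,-65,40)),(T,d(129,224),(110,55,7)),(T,d(146,503),(-110,55,7)),
 (S,c(112,360),(-110,-65,40)),(S,c(712,292),(110,-65,40)),(S,c(122,413),(-110,-65,0)),(S,c(692,350),(110,-65,0)),(S,c(105,132),(-110,55,7)),(S,c(622,80),(110,55,7))]
Fw=[(W,w2(20,58),(-110,-65,40)),(W,w2(142,636),(110,-65,40)),(W,w2(383,78),(-110,55,7)),(W,w2(441,612),(110,55,7))]
for o in (F,Fw,F+Fw):
  for x0 in ([540,-310,0],[540,-310,0,0]):
    p,r=fit(o,x0); print("fpan",p.round(3),abs(r).max().round(1))
# splitter near end plate foot corner (-121?,-80) , ~z 55
for l in [w(412,32),w(405,82)]:
    print(onz(W,l,55).round(1))
```

```text
rpan [6.38942e+02 4.63400e+00 6.20000e-02] 1.6
rpan [6.37936e+02 2.31400e+00 6.20000e-02 5.44300e+00] 1.9
rpan [6.37353e+02 8.03300e+00 6.10000e-02] 1.7
rpan [6.37271e+02 8.00300e+00 6.10000e-02 2.88000e-01] 1.7
rpan [6.37867e+02 7.35100e+00 5.90000e-02] 2.3
rpan [6.37738e+02 7.26700e+00 5.90000e-02 5.14000e-01] 2.3
fpan [ 5.29851e+02 -3.09981e+02  2.20000e-02] 2.2
fpan [ 5.29121e+02 -3.12783e+02  2.20000e-02  7.78500e+00] 1.7
fpan [ 5.28181e+02 -3.09482e+02  2.30000e-02] 1.3
fpan [ 5.28220e+02 -3.08778e+02  2.30000e-02  1.10600e+00] 1.0
fpan [ 5.28877e+02 -3.09772e+02  2.30000e-02] 2.3
fpan [ 5.28915e+02 -3.09447e+02  2.20000e-02  1.42400e+00] 2.2
[488.4  79.8  55. ]
[508.   80.5  55. ]
```

```bash
python3 mv.py "[(641.5,-59.4,130,93.4),(641.5,-59.4,42,93.4)]" 36
```

```text
t 3.32 at [584.3 -69.5 252.1] phi 92.6 tilt 0.67 F [-1.   1.8  0.2] gap 85.3
[[-0.014, 0.002, 0.03, -0.004], [-0.014, 0.002, 0.03, -0.004], [-0.014, 0.002, 0.03, -0.004], [-0.014, 0.002, 0.03, -0.004], [0.0, 0.0, 0.029, 0.0], [0.0, 0.0, 0.029, 0.0], [0.0, 0.0, 0.029, 0.0]]
```

Emit:
jog_arm --pt "-0.014 0.002 0.03 -0.004" --pt "-0.014 0.002 0.03 -0.004" --pt "-0.014 0.002 0.03 -0.004" --pt "-0.014 0.002 0.03 -0.004" --pt "0 0 0.01 0" --pt "0 0 0 0"

```text
time_s: 3.82
position: [645.9, -52.0, 127.7]
ee_rot: [0.013, -0.033, 0.999, -0.001]
wrist_force: [-0.6, -1.0, 0.7]
finger_gap: 85.2
```

```bash
python3 - <<'E'
from h import *
cam("wrist","e_wr"); print(manip.boxes_of("right_pan_grip","wrist"))
E
python3 mv.py "[(641.5,-59.4,42,93.4)]" 30
```

```text
[{'location': [332.8, 179.3], 'p': 0.79}]
t 3.92 at [646.3 -52.5 130.3] phi 93.7 tilt 1.67 F [-0.5  0.3  0.8] gap 85.4
[[0.0018, -0.0022, 0.0294, 0.002], [0.0018, -0.0022, 0.0294, 0.002], [0.0018, -0.0022, 0.0294, 0.002]]
```

View pics/e_wr.png

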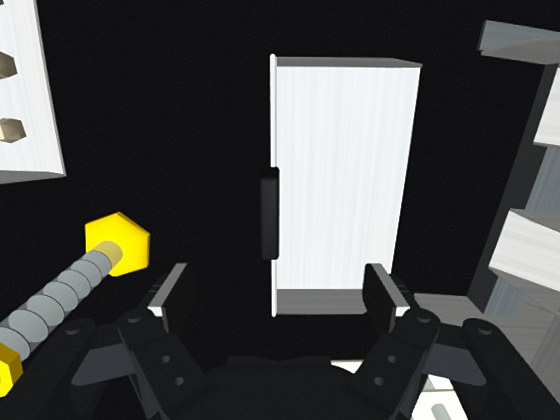

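```bash
python3 - <<'E'
import re
s=open('mv.py').read()
s=s.replace("a=np.radians(phi); y=np.array([np.cos(a),np.sin(a),0]); z=np.array([0,0,-1]); x=np.cross(y,z)","Rk=Ro.from_euler('z',phi-phi0,degrees=True).as_matrix()@R; x,y,z=Rk.T")
s=s.replace("rows=[]\n","rows=[]; phi0=phi\n",1)
open('mv.py','w').write(s)
from h import *
W=load("e_wr"); c,s=np.cos(.06),np.sin(.06)
for x,y in [(32,-74),(-32,-74),(32,-60),(-32,-60)]:
    print(proj(W,[637.5+c*x-s*y,7.5+s*x+c*y,76]).round(1))
for px in [(261,168),(279,168),(261,260),(279,260)]: print(onz(W,px,76).round(1))
E
python3 mv.py "[(641.5,-59.4,42,93.4)]" 30; python3 -c "
from mv import *
print(cur()[2].round(3))"
```

```text
[[260.4 261. ]]
[[258.8 176.8]]
[[279.2 261.1]]
[[279.8 176.9]]
[604.  -67.1  76. ]
[603.2 -55.2  76. ]
[673. -64.  76.]
[672.2 -50.7  76. ]
t 3.92 at [646.3 -52.5 130.3] phi 93.7 tilt 1.67 F [-0.5  0.3  0.8] gap 85.4
[[0.0026, -0.0021, 0.0294, 0.002], [0.0026, -0.0021, 0.0294, 0.002], [0.0026, -0.0021, 0.0294, 0.002]]
[[-0.997 -0.065  0.029]
 [-0.065  0.998 -0.002]
 [-0.029 -0.004 -1.   ]]
```

Emit:
jog_arm --pt "0.003 -0.002 0.03 0" --pt "0.003 -0.002 0.03 0" --pt "0.002 -0.002 0.025 0" --pt "0 0 0 0"

```text
time_s: 4.25
position: [644.9, -59.0, 55.1]
ee_rot: [0.023, -0.033, 0.999, -0.003]
wrist_force: [-0.3, 0.1, -1.2]
finger_gap: 85.3
```

```bash
python3 mv.py "[(639,-59.4,41,93.4)]" 30; python3 -c "
from mv import *
print(cur()[2].round(3))"
```

```text
t 4.25 at [644.9 -59.   55.1] phi 93.7 tilt 2.67 F [-0.3  0.1 -1.2] gap 85.3
[[0.0065, 0.0001, 0.0138, 0.006]]
[[-0.997 -0.065  0.046]
 [-0.066  0.998 -0.004]
 [-0.046 -0.007 -0.999]]
```

Emit:
jog_arm --pt "0.006 0 0.014 0.005" --pt "0 0 0 0"

```text
time_s: 4.42
position: [640.7, -59.6, 45.6]
ee_rot: [0.026, -0.03, 0.999, -0.003]
wrist_force: [-0.7, 0.7, -0.3]
finger_gap: 85.3
```

Emit:
jog_arm --pt "0 0 0 0" --pt "0 0 0 0" --pt "0 0 0 0" --pt "0 0 0 0" --pt "0 0 0 0" --grip 1

```text
time_s: 4.83
position: [645.0, -59.7, 56.8]
ee_rot: [0.032, -0.03, 0.999, -0.004]
wrist_force: [1.1, -0.4, -0.2]
finger_gap: 25.6
```

```bash
python3 mv.py "[(628.4,-50,41,89.1),(628.4,20,41,89.1)]" 30; python3 -c "
from mv import *
print(cur()[2].round(3))
cam('wrist','f_wr')"
```

```text
t 4.83 at [645.  -59.7  56.8] phi 93.4 tilt 3.7 F [ 1.1 -0.4 -0.2] gap 25.6
[[0.017, 0.0108, 0.0146, 0.076], [0.0003, 0.0233, -0.0003, -0.0], [0.0003, 0.0233, -0.0003, -0.0], [0.0003, 0.0233, -0.0003, -0.0]]
[[-0.996 -0.06   0.064]
 [-0.061  0.998 -0.007]
 [-0.064 -0.011 -0.998]]
```

View pics/f_wr.png

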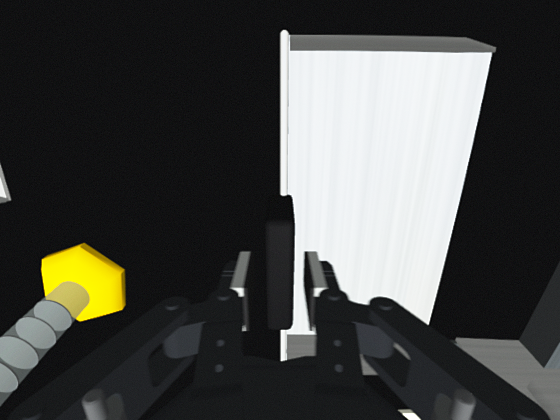

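```bash
python3 -c "
from mv import *
s=cur()[0]; print(s['joints'].round(4),s['tau'].round(2))"
```

```text
[-0.1499  0.6619  1.4204  0.0034  0.9945 -1.783 ] [-6.000e-02 -6.831e+01 -3.090e+01  0.000e+00 -1.500e-01  0.000e+00]
```

Emit:
jog_arm --pt "0.004 0 0.015 0" --pt "0 0 0 0"

```text
time_s: 5.05
position: [647.5, -59.7, 50.4]
ee_rot: [0.04, -0.03, 0.999, -0.005]
wrist_force: [-1.3, 1.3, -4.0]
finger_gap: 13.1
```

```bash
python3 -c "
from mv import *
s=cur()[0]; print(s['joints'].round(4),s['tau'].round(2),cur()[2].round(3))"
```

```text
[-0.1501  0.668   1.4284  0.0056  0.9644 -1.7845] [ 1.000e-01 -7.495e+01 -3.524e+01  3.100e-01 -8.800e-01 -1.000e-02] [[-0.995 -0.06   0.081]
 [-0.061  0.998 -0.008]
 [-0.08  -0.012 -0.997]]
```

Emit:
jog_arm --pt "0 0 0 0"

```text
time_s: 5.13
position: [648.2, -59.7, 51.7]
ee_rot: [0.041, -0.03, 0.999, -0.005]
wrist_force: [-0.0, -0.9, -2.9]
finger_gap: 13.2
```

```bash
python3 -c "
from mv import *
s=cur()[0]; print(s['joints'].round(4),s['tau'].round(2),cur()[2].round(3))"
```

```text
[-0.1499  0.6666  1.4273  0.0057  0.9645 -1.7846] [ 1.300e-01 -7.133e+01 -3.251e+01  1.700e-01 -2.600e-01  1.000e-02] [[-0.995 -0.06   0.083]
 [-0.061  0.998 -0.008]
 [-0.082 -0.013 -0.997]]
```

Emit:
jog_arm --pt "0 0 0 0" --pt "0 0 0 0"

```text
time_s: 5.3
position: [647.8, -59.6, 51.2]
ee_rot: [0.041, -0.03, 0.999, -0.005]
wrist_force: [0.2, 0.2, -3.2]
finger_gap: 12.9
```

```bash
python3 -c "
from mv import *
for i in range(3):
  s=cur()[0]; print(s['time_s'],s['joints'].round(4),s['tau'].round(2),s['joint_vel'].round(3),s['position'].round(2)); 
  cam('wrist','g%d'%i)
s=cur()[0]; print(s['time_s'],s['joints'].round(4),s['tau'].round(2),s['joint_vel'].round(3),s['position'].round(2)); 
"
```

```text
5.3 [-0.1498  0.667   1.4279  0.0055  0.9649 -1.7845] [ 8.000e-02 -7.195e+01 -3.293e+01  1.200e-01 -2.700e-01  1.000e-02] [ 0.001  0.007  0.006 -0.002  0.002  0.001] [647.77 -59.62  51.18]
5.35 [-0.1498  0.6673  1.428   0.0055  0.9649 -1.7845] [ 2.000e-02 -7.213e+01 -3.311e+01  1.100e-01 -2.800e-01  1.000e-02] [-0.     0.004  0.002  0.001 -0.    -0.001] [647.64 -59.61  50.93]
5.4 [-0.1498  0.6674  1.428   0.0055  0.9649 -1.7845] [ 5.000e-02 -7.190e+01 -3.293e+01  1.000e-01 -2.600e-01  1.000e-02] [-0.001  0.001  0.     0.002 -0.    -0.   ] [647.61 -59.62  50.86]
5.45 [-0.1498  0.6674  1.428   0.0055  0.9648 -1.7845] [ 4.000e-02 -7.168e+01 -3.278e+01  1.000e-01 -2.500e-01  1.000e-02] [ 0.003 -0.002 -0.003  0.001  0.     0.001] [647.66 -59.63  50.89]
```

Emit:
jog_arm --pt "0 0 0 0" --pt "0 0 0 0"

```text
time_s: 5.62
position: [647.2, -59.7, 50.0]
ee_rot: [0.04, -0.03, 0.999, -0.005]
wrist_force: [0.1, 0.8, -2.9]
finger_gap: 13.0
```

```bash
python3 -c "
from h import *
cam('wrist','g3')"
```

```text
(no output)
```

View pics/g3.png

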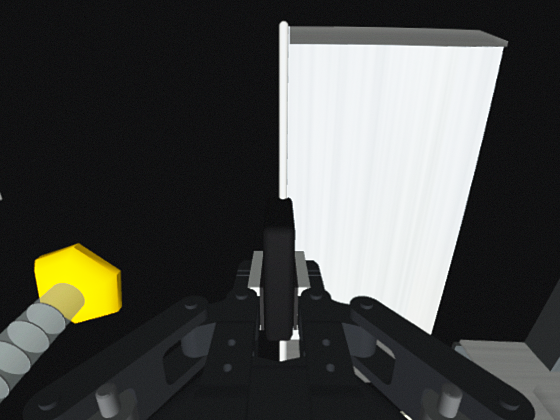

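```bash
python3 - <<'E'
from fit import *
W=load("g3")
print(onz(W,(283,22),40), onz(W,(284,195),40), onz(W,(506,44),7))
p,r=fit([(W,np.array([283,22.]),(-110,-65,40)),(W,np.array([506,44.]),(-110,55,7)),(W,np.array([281.,195]),(-32,-65,40))],[640,5,.05]); print(p.round(3),r.round(1).tolist())
E
python3 mv.py "[(636,-50,50,89.1),(636,20,50,89.1)]" 25
```

```text
[530.58176682 -65.53144733  40.        ] [609.95821867 -59.77379204  40.        ] [525.69062586  57.19695887   7.        ]
[6.37989e+02 5.20500e+00 4.50000e-02] [[2.0, 1.2], [-3.3, -0.5], [0.5, -2.0]]
t 5.67 at [647.2 -59.7  50. ] phi 93.5 tilt 4.58 F [-0.2 -0.2 -3.3] gap 13.5
[[0.0106, 0.0103, -0.0009, 0.076], [0.0003, 0.0233, -0.0003, -0.0], [0.0003, 0.0233, -0.0003, -0.0], [0.0003, 0.0233, -0.0003, -0.0]]
```

Emit:
jog_arm --pt "0.006 0.004 0 0.035" --pt "0.006 0.004 0 0.035" --pt "0 0 0 0"

```text
time_s: 5.92
position: [634.4, -52.2, 48.3]
ee_rot: [0.039, 0.006, 0.999, -0.003]
wrist_force: [0.4, 0.3, -3.2]
finger_gap: 13.3
```

```bash
python3 -c "
from h import *
cam('wrist','h1')
cam('side','h1s')
crop('h1s',210,110,410,290,4,'h1c')"
python3 mv.py "[(634,20,50,89.1)]" 25
```

```text
t 6.02 at [635.2 -52.7  48.7] phi 89.4 tilt 4.59 F [-0.1  0.1 -3.4] gap 13.1
[[0.0006, 0.0242, -0.0007, 0.002], [0.0006, 0.0242, -0.0007, 0.002], [0.0007, 0.0242, -0.0007, 0.002]]
```

View pics/h1.png

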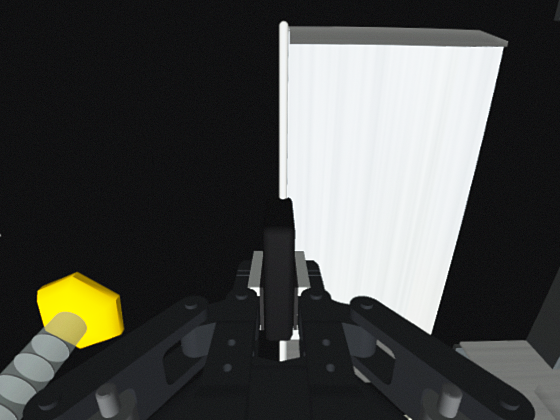

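View pics/h1c.png

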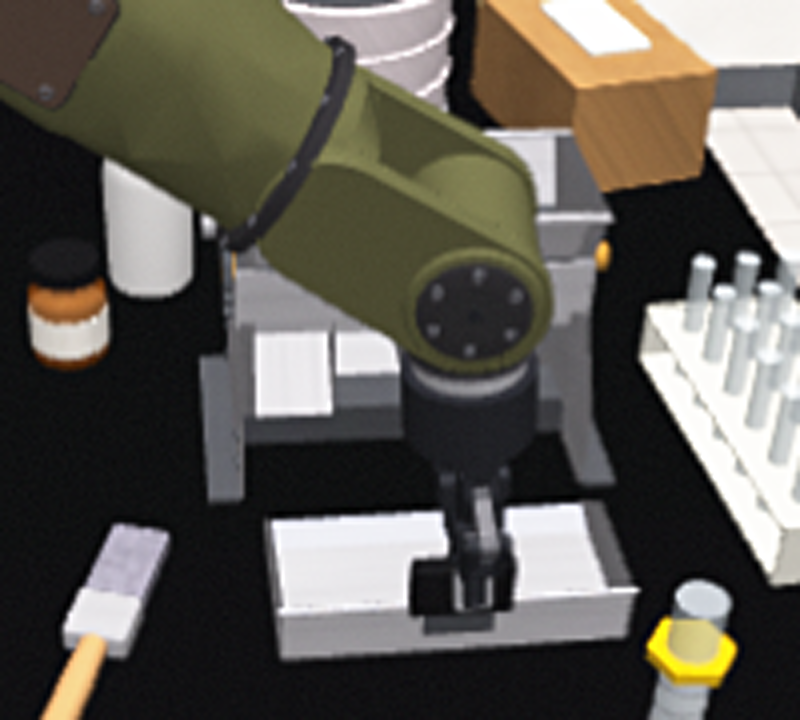

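Run:
```python
from fit import *
S=load("h1s");a=lambda u,v:np.array([u/4+210,v/4+110])
p,r=fit([(S,a(282,658),(-110,-65,0)),(S,a(629,637),(110,-65,0)),(S,a(279,612),(-110,-65,40)),(S,a(637,587),(110,-65,40)),(S,a(266,520),(-110,55,7))],[640,5,.05]); print(p.round(3),r.round(1).tolist())
```

```text
[ 6.34189e+02  1.63990e+01 -1.00000e-02] [[-0.1, -0.2], [-0.5, -0.3], [0.9, -0.3], [-0.2, 0.7], [-0.1, 0.5]]
```

Emit:
jog_arm --pt "0.003 0.02 0 0.002" --pt "0.002 0.022 0 0.002" --pt "0 0.022 0 0" --pt "0 0 0 0"

```text
time_s: 6.35
position: [632.4, 11.3, 48.4]
ee_rot: [0.041, 0.006, 0.999, -0.004]
wrist_force: [0.2, -0.7, -2.0]
finger_gap: 12.9
```

```bash
python3 -c "
from h import *
cam('wrist','i1')
cam('side','i1s')
crop('i1s',210,110,410,290,4,'i1c')"
python3 mv.py "[(630,36,50,89.1)]" 25
```

```text
t 6.45 at [632.4   8.8  48.4] phi 89.2 tilt 4.69 F [ 0.6  0.  -2. ] gap 12.9
[[0.0013, 0.0136, -0.001, 0.001], [0.0013, 0.0136, -0.001, 0.001]]
```

View pics/i1.png

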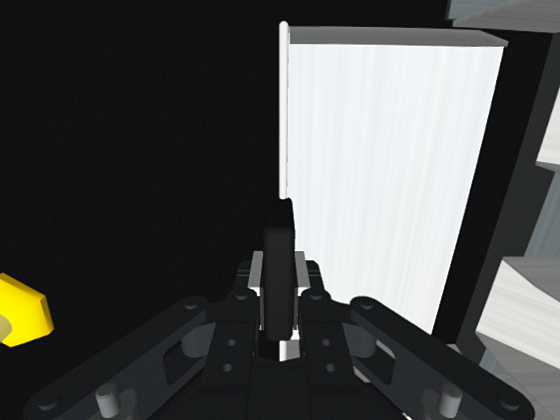

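View pics/i1c.png

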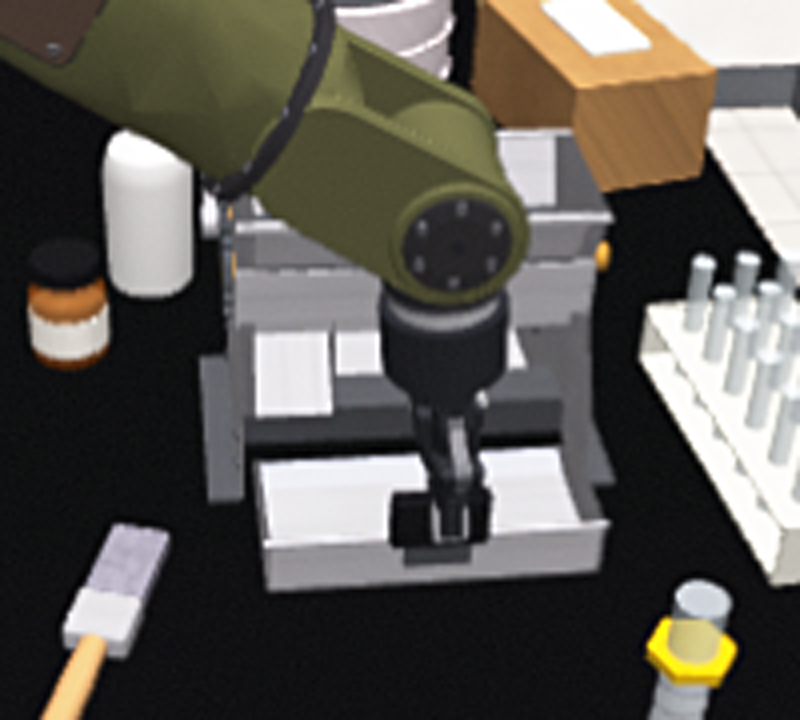

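Emit:
jog_arm --pt "0.003 0.013 0 0.001" --pt "0.001 0.012 0 0" --pt "0 0.004 0 0" --pt "0 0 0 0"

```text
time_s: 6.78
position: [629.6, 37.0, 48.3]
ee_rot: [0.041, 0.008, 0.999, -0.005]
wrist_force: [-0.4, -0.7, -1.8]
finger_gap: 12.9
```

```bash
python3 -c "
from h import *
cam('wrist','j1')
cam('side','j1s')
crop('j1s',210,110,410,290,4,'j1c')"
python3 mv.py "[(628,40,50,89.1)]" 25
```

```text
t 6.88 at [629.6  36.4  48.2] phi 89.1 tilt 4.75 F [ 0.   1.  -2.2] gap 13.0
[[0.0015, 0.0036, -0.0019, -0.001]]
```

View pics/j1.png

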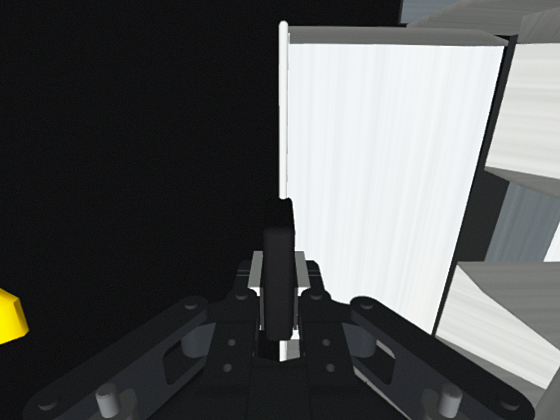

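View pics/j1c.png

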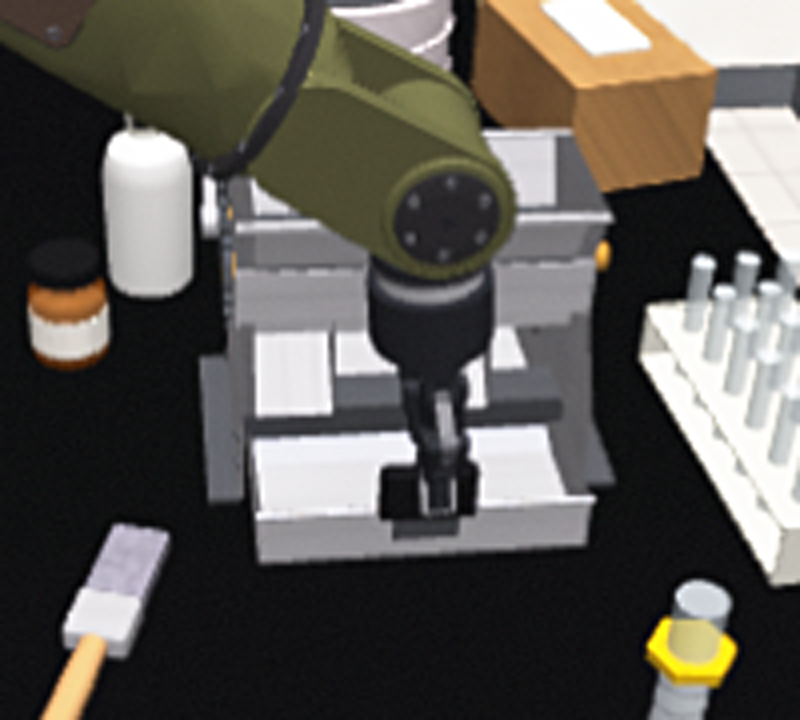

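Emit:
jog_arm --pt "0.001 0.006 0 0" --pt "0.001 0.006 0 0"

```text
time_s: 7.05
position: [628.5, 45.0, 49.0]
ee_rot: [0.042, 0.009, 0.999, -0.007]
wrist_force: [-7.3, -48.2, 19.9]
finger_gap: 12.7
```

Emit:
jog_arm --pt "0 0.006 0 0" --pt "0 0.006 0 0"

```text
time_s: 7.22
position: [628.9, 46.3, 51.8]
ee_rot: [0.041, 0.011, 0.999, -0.015]
wrist_force: [-12.7, -43.3, 14.0]
finger_gap: 12.8
```

```bash
python3 -c "
from h import *
cam('wrist','k1')
cam('side','k1s')
crop('k1s',210,110,410,290,4,'k1c')"
python3 mv.py "[(628,40,50,89.1)]" 25
```

```text
t 7.32 at [628.8  46.3  51.8] phi 88.7 tilt 5.04 F [-10.5 -42.4  14.4] gap 13.4
[[0.0009, -0.0063, 0.0019, -0.006]]
```

View pics/k1.png

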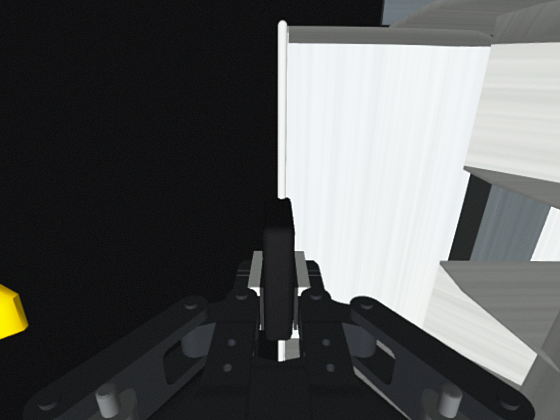

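View pics/k1c.png

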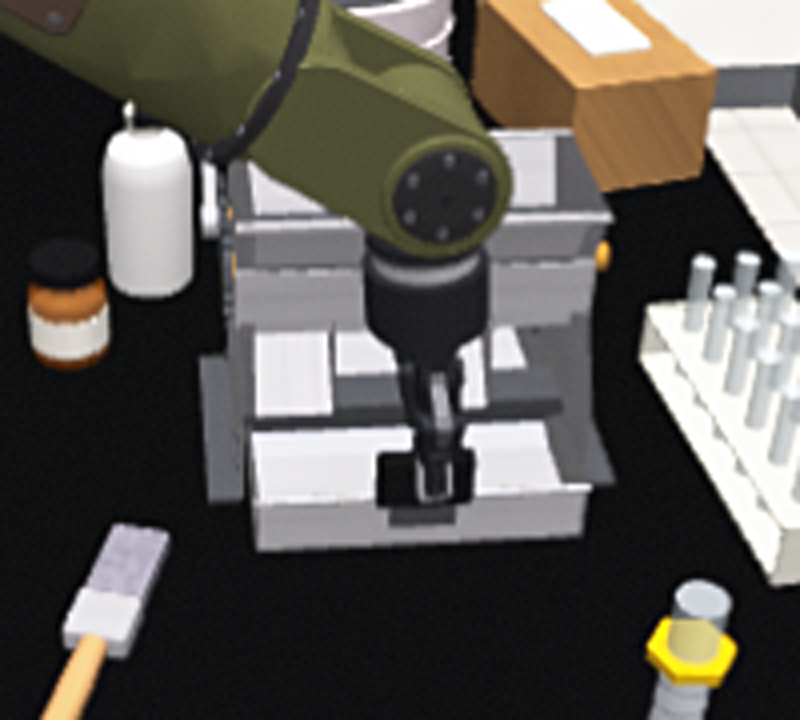

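Emit:
jog_arm --pt "0 0 0 0" --pt "0 0 0 0" --pt "0 0 0 0" --pt "0 0 0 0" --grip -0.4

```text
time_s: 7.65
position: [629.6, 43.9, 53.3]
ee_rot: [0.043, 0.012, 0.999, -0.015]
wrist_force: [-0.1, -0.1, 0.2]
finger_gap: 59.4
```

```bash
python3 -c "
from h import *
cam('wrist','l1')"
python3 mv.py "[(628,40,150,89.1)]" 40
```

```text
t 7.7 at [629.6  44.   53.3] phi 88.5 tilt 5.21 F [ 0.1 -0.9  1.7] gap 59.7
[[-0.0023, -0.0023, -0.0321, -0.003], [-0.0023, -0.0023, -0.0321, -0.003], [-0.0023, -0.0023, -0.0321, -0.003]]
```

View pics/l1.png

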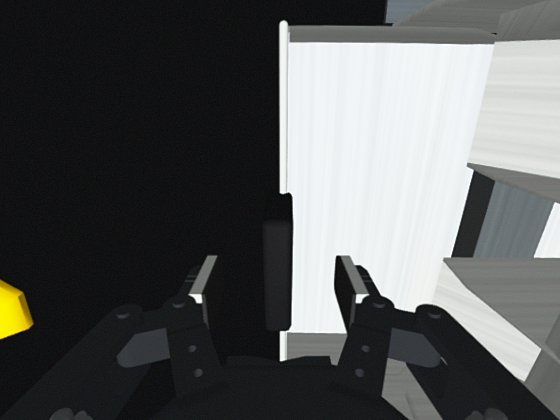

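Emit:
jog_arm --pt "-0.002 -0.002 -0.032 0" --pt "-0.002 -0.002 -0.032 0" --pt "-0.002 -0.004 -0.038 0" --pt "-0.002 -0.008 -0.038 0" --pt "0.01 0 -0.038 0.02" --pt "0.01 0 -0.038 0.02" --pt "0.01 0.005 -0.03 0.02" --grip -1

```text
time_s: 8.28
position: [584.0, 44.6, 297.9]
ee_rot: [0.035, 0.041, 0.998, -0.013]
wrist_force: [-0.3, 0.1, -0.1]
finger_gap: 85.3
```

```bash
python3 -c "
from h import *
cam('wrist','m1');cam('side','m1s')"
python3 mv.py "[(535,-376,280,1.3)]" 40
```

```text
t 8.38 at [584.7  45.8 301. ] phi 85.3 tilt 4.71 F [ 0.6 -0.8 -0.8] gap 85.6
[[0.001, -0.033, 0.002, 0.113], [-0.002, -0.033, 0.003, 0.113], [-0.006, -0.032, 0.003, 0.113], [-0.009, -0.031, 0.003, 0.113], [-0.013, -0.03, 0.003, 0.113], [-0.016, -0.028, 0.004, 0.113], [-0.019, -0.026, 0.004, 0.113], [-0.022, -0.024, 0.004, 0.113]]
[[-0.025, -0.021, 0.004, 0.113], [-0.027, -0.018, 0.004, 0.113], [-0.029, -0.015, 0.004, 0.113], [-0.03, -0.012, 0.004, 0.113], [-0.031, -0.008, 0.004, 0.113]]
```

View pics/m1.png

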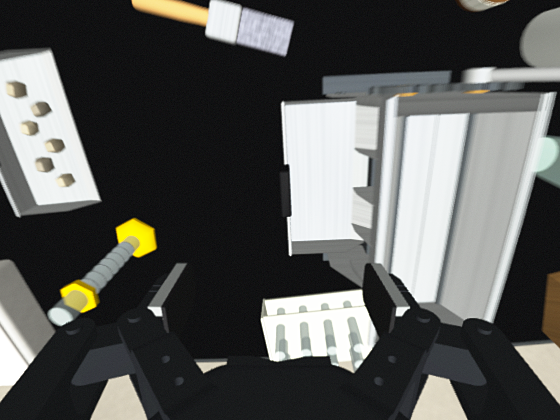

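View pics/m1s.png

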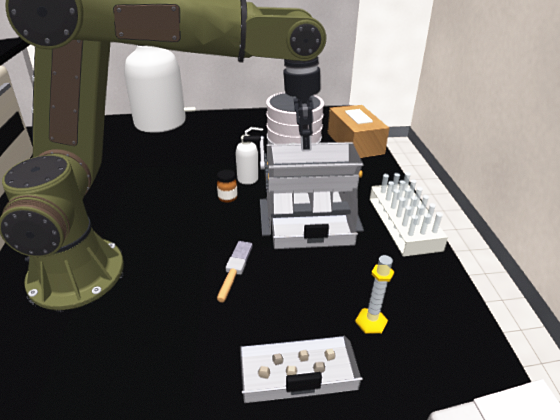

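```bash
python3 -c "
from h import *
crop('m1',270,60,560,320,2.7,'m1c')"
```

```text
(no output)
```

View pics/m1c.png

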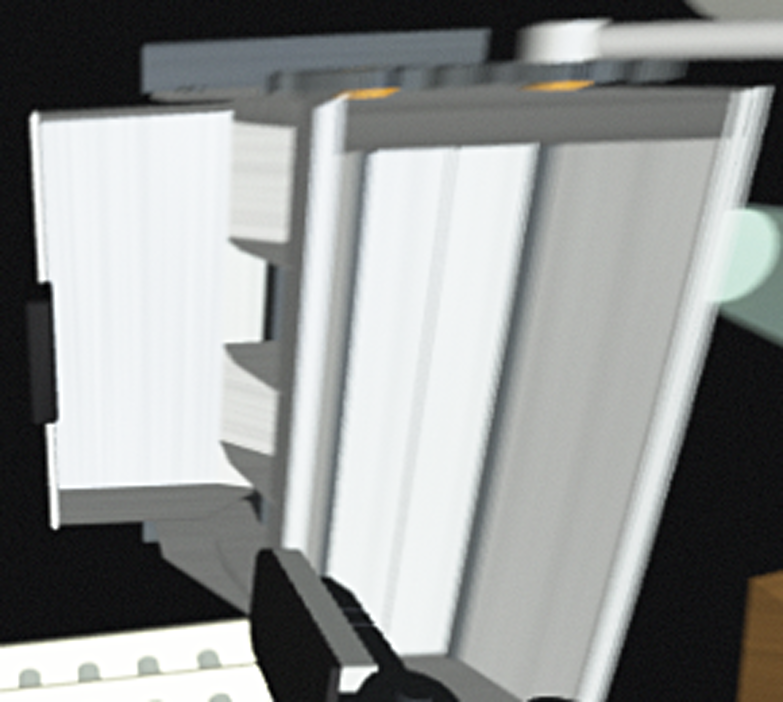

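Run:
```python
from fit import *
W=load("m1"); S,T=load("b_side"),load("b_top")
w=lambda u,v:np.array([u/2.7+270,v/2.7+60])
print([onz(W,w(*q),205).round(1) for q in [(312,97),(773,88),(285,540),(600,690)]])
p,r=fit([(W,w(33,113),(-110,-65,40)),(W,w(55,527),(110,-65,40)),(W,w(27,285),(-32,-74,76)),(W,w(30,422),(32,-74,76))],[630,105,0]); print("pan",p.round(3),r.round(1).tolist())
sp=[(W,w(312,97),(-121,-61,205)),(W,w(773,88),(-121,61,205))]
a=lambda u,v:np.array([u/4+210,v/4+110]); b=lambda u,v:np.array([u/4+150,v/4+110])
obs=[(T,b(165,88),(121,61,205)),(T,b(351,90),(121,-61,205)),(T,b(163,455),(-121,61,205)),(T,b(350,455),(-121,-61,205)),
 (S,a(233,225),(-121,-61,205)),(S,a(612,217),(121,-61,205)),(S,a(230,138),(-121,61,205)),(S,a(575,132),(121,61,205))]
print(fit(sp,[630,180,0])[0].round(3),fit(sp+obs,[630,180,0])[0].round(3))
# px of right-pan from side m1s
```

```text
[array([505.8, 126.9, 205. ]), array([511. , 255.4, 205. ]), array([645.7, 125.1, 205. ]), array([721.1, 246.7, 205. ])]
pan [ 6.22406e+02  1.12154e+02 -2.60000e-02] [[0.8, -0.5], [-0.0, -3.1], [-1.2, 3.3], [0.4, -0.6]]
[ 6.29091e+02  1.86981e+02 -3.20000e-02] [ 6.29319e+02  1.84785e+02 -4.00000e-02]
```

Emit:
jog_arm --pt "0.001 -0.033 0.002 0.113" --pt "-0.002 -0.033 0.003 0.113" --pt "-0.006 -0.032 0.003 0.113" --pt "-0.009 -0.031 0.003 0.113" --pt "-0.013 -0.03 0.003 0.113" --pt "-0.016 -0.028 0.004 0.113" --pt "-0.019 -0.026 0.004 0.113" --pt "-0.022 -0.024 0.004 0.113"

```text
time_s: 9.05
position: [552.4, -213.7, 276.4]
ee_rot: [0.041, 0.481, 0.876, 0.009]
wrist_force: [0.6, 1.2, 0.2]
finger_gap: 85.5
```

```bash
python3 mv.py "[(530,-376,250,1.3)]" 40; python3 -c "
from mv import *
print(cur()[2][:,2].round(3),cur()[0]['joints'].round(3))"
```

```text
t 9.05 at [ 552.4 -213.7  276.4] phi 32.5 tilt 4.79 F [0.6 1.2 0.2] gap 85.5
[[-0.025, -0.021, 0.006, 0.109], [-0.027, -0.019, 0.006, 0.109], [-0.029, -0.016, 0.006, 0.109], [-0.03, -0.012, 0.006, 0.109], [-0.031, -0.009, 0.007, 0.109]]
[ 0.08  -0.024 -0.997] [-0.436  0.32   1.392  0.012  1.347 -1.004]
```

Emit:
jog_arm --pt "-0.025 -0.021 0.006 0.109" --pt "-0.027 -0.019 0.006 0.109" --pt "-0.029 -0.016 0.006 0.109" --pt "-0.03 -0.012 0.006 0.109" --pt "-0.031 -0.009 0.007 0.109"

```text
time_s: 9.47
position: [528.2, -381.9, 242.4]
ee_rot: [0.036, 0.708, 0.705, 0.021]
wrist_force: [1.2, 0.5, 0.5]
finger_gap: 85.2
```

```bash
python3 -c "
from h import *
cam('wrist','n0');cam('wrist','n1');print(manip.boxes_of('feed_pan_grip','wrist')[:2])
from mv import *
print(cur()[2].round(3),cur()[0]['joints'].round(3))";python3 mv.py "[(530,-376,150,1.3)]" 40
```

```text
[{'location': [263.5, 117.1], 'p': 0.97}]
[[ 0.002  0.997  0.077]
 [ 1.    -0.001 -0.02 ]
 [-0.02   0.077 -0.997]] [-0.696  0.483  1.248  0.035  1.338 -0.701]
t 9.62 at [ 527.6 -382.   241.2] phi -0.0 tilt 4.58 F [-1.1  0.3  0.1] gap 85.7
[[0.0026, -0.0016, 0.0303, -0.008], [0.0026, -0.0015, 0.0303, -0.008], [0.0026, -0.0015, 0.0303, -0.008]]
```

View pics/n1.png

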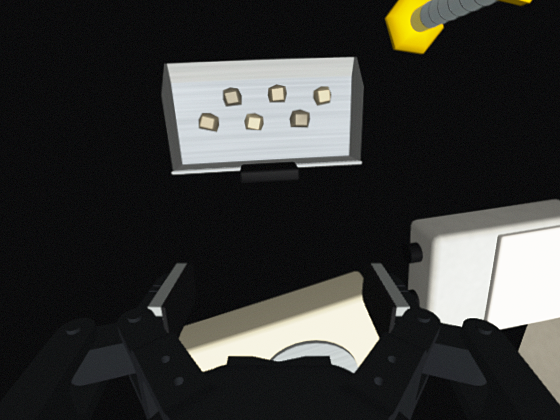

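Run:
```python
from fit import *
W=load("n1")
o=[(W,np.array(q,float),l) for q,l in [((172,174),(-110,-65,40)),((362,163),(110,-65,40)),((165,66),(-110,55,7)),((357,57),(110,55,7)),((241,167),(-32,-74,76)),((298,164),(32,-74,76))]]
for x0 in ([529,-309,.02],[529,-309,.02,0]):
    p,r=fit(o,x0); print(p.round(3),r.round(1).tolist())
```

```text
[ 5.28592e+02 -3.03522e+02  2.90000e-02] [[1.2, -5.5], [-1.1, -5.6], [-0.4, -7.5], [-1.6, -6.0], [-0.7, 12.3], [2.6, 11.6]]
[ 5.28820e+02 -3.04266e+02  2.90000e-02 -1.08140e+01] [[3.8, -6.7], [-3.9, -6.6], [2.6, -5.4], [-4.3, -3.9], [0.1, 10.6], [1.4, 10.0]]
```

Emit:
jog_arm --pt "0 0 -0.035 -0.01" --pt "0 0 -0.035 -0.01" --pt "0 0 -0.035 0"

```text
time_s: 9.87
position: [519.6, -376.5, 338.4]
ee_rot: [0.026, 0.698, 0.716, 0.02]
wrist_force: [0.4, -0.2, -0.3]
finger_gap: 85.7
```

```bash
cat > st.py <<'E'
from mv import *
for i in range(3):
    s,p,R=cur(); print(round(s['time_s'],2),p.round(1),"z",R[:,2].round(3),"phi",np.degrees(np.arctan2(R[1,1],R[0,1])).round(1),"F",s['wrist_force'].round(1),"gap",round(s['finger_gap'],1),s['joints'].round(3))
    if i<2: manip.get_image('wrist')
E
python3 st.py
```

```text
9.87 [ 519.6 -376.5  338.4] z [ 0.065 -0.008 -0.998] phi 1.5 F [ 0.4 -0.2 -0.3] gap 85.7 [-0.698  0.433  1.099  0.035  1.554 -0.723]
9.92 [ 520.2 -377.   347.4] z [ 0.074 -0.015 -0.997] phi 1.5 F [ 0.8 -0.2  8.5] gap 85.7 [-0.698  0.427  1.088  0.036  1.56  -0.723]
9.97 [ 520.7 -377.2  344.9] z [ 0.074 -0.016 -0.997] phi 1.5 F [-0.1  0.1  1. ] gap 85.5 [-0.697  0.428  1.093  0.035  1.554 -0.722]
```

Emit:
jog_arm --pt "0.003 0 0.04 0"

```text
time_s: 10.05
position: [525.3, -375.1, 312.6]
ee_rot: [0.039, 0.696, 0.716, 0.021]
wrist_force: [1.1, -1.3, 0.2]
finger_gap: 85.4
```

```bash
python3 st.py
```

```text
10.05 [ 525.3 -375.1  312.6] z [ 0.085 -0.024 -0.996] phi 1.7 F [ 1.1 -1.3  0.2] gap 85.4 [-0.69   0.432  1.159  0.035  1.47  -0.72 ]
10.1 [ 524.3 -372.8  299.9] z [ 0.073 -0.015 -0.997] phi 1.7 F [-0.6  1.9 -8.9] gap 85.5 [-0.689  0.439  1.177  0.036  1.46  -0.72 ]
10.15 [ 523.5 -372.7  300.2] z [ 0.069 -0.011 -0.998] phi 1.6 F [ 1.4  0.1 -0.3] gap 85.4 [-0.689  0.441  1.174  0.036  1.467 -0.72 ]
```

Emit:
jog_arm --pt "0.003 0 0.04 0"

```text
time_s: 10.23
position: [527.4, -370.9, 269.9]
ee_rot: [0.033, 0.696, 0.717, 0.021]
wrist_force: [1.1, -1.0, 1.9]
finger_gap: 85.5
```

```bash
python3 st.py
```

```text
10.23 [ 527.4 -370.9  269.9] z [ 0.077 -0.017 -0.997] phi 1.8 F [ 1.1 -1.   1.9] gap 85.5 [-0.683  0.453  1.226  0.036  1.393 -0.718]
10.28 [ 525.8 -368.4  257.1] z [ 0.064 -0.007 -0.998] phi 1.8 F [-1.   1.3 -9.6] gap 85.5 [-0.682  0.462  1.242  0.036  1.384 -0.718]
10.33 [ 525.2 -368.5  258.7] z [ 0.062 -0.005 -0.998] phi 1.7 F [-0.5 -0.1 -1.7] gap 85.3 [-0.682  0.462  1.238  0.036  1.391 -0.718]
```

Emit:
jog_arm --pt "0 0 -0.041 0" --pt "0 0 0 0"

```text
time_s: 10.5
position: [522.6, -367.1, 301.8]
ee_rot: [0.022, 0.695, 0.718, 0.02]
wrist_force: [-0.2, -0.5, 3.1]
finger_gap: 85.8
```

```bash
python3 st.py
```

```text
10.5 [ 522.6 -367.1  301.8] z [ 0.058 -0.002 -0.998] phi 1.9 F [-0.2 -0.5  3.1] gap 85.8 [-0.683  0.439  1.172  0.036  1.484 -0.718]
10.55 [ 522.3 -366.8  297.7] z [ 0.055  0.001 -0.999] phi 1.9 F [ 0.  -0.  -1.5] gap 85.3 [-0.683  0.442  1.177  0.036  1.481 -0.718]
10.6 [ 522.  -366.7  295.7] z [ 0.053  0.002 -0.999] phi 1.8 F [ 0.2  0.1 -1.2] gap 85.3 [-0.683  0.443  1.18   0.036  1.479 -0.718]
```

```bash
python3 - <<'E'
from fit import *
W=load("n1")
o=[(W,np.array(q,float),l) for q,l in [((172,174),(-110,-65,40)),((362,163),(110,-65,40)),((165,66),(-110,55,7)),((357,57),(110,55,7))]]
for x0 in ([529,-309,.02],[529,-309,.02,0]):
    p,r=fit(o,x0); print(p.round(3),r.round(1).tolist())
print(proj(W,[[498,-377,76],[562,-376,76],[498,-384,76]]))
E
python3 mv.py "[(530,-376.5,100,1.3)]" 40
```

```text
[ 5.28847e+02 -3.10305e+02  2.90000e-02] [[2.1, 0.2], [-1.3, 0.1], [0.6, -1.1], [-1.7, 0.3]]
[ 5.28807e+02 -3.10314e+02  2.90000e-02  3.65800e+00] [[1.3, 1.0], [-0.3, 0.7], [-0.3, -1.5], [-0.7, -0.2]]
[[239.52860792 178.01263208]
 [299.92519384 175.07492843]
 [239.91512656 184.45834759]]
t 10.6 at [ 522.  -366.7  295.7] phi 1.8 tilt 3.05 F [ 0.2  0.1 -1.2] gap 85.3
[[-0.002, -0.001, 0.039, 0.002], [-0.002, -0.001, 0.039, 0.002], [-0.002, -0.001, 0.039, 0.002], [-0.002, -0.001, 0.039, 0.002], [-0.002, -0.001, 0.039, 0.002]]
```

Emit:
jog_arm --pt "-0.004 0 0.041 0.002"

```text
time_s: 10.68
position: [526.1, -371.6, 263.2]
ee_rot: [0.025, 0.696, 0.718, 0.02]
wrist_force: [1.3, -1.2, 0.1]
finger_gap: 85.0
```

```bash
python3 st.py | tail -1
```

```text
10.78 [ 523.4 -369.9  250.7] z [ 0.047  0.007 -0.999] phi 1.7 F [-0.2 -0.3 -0.9] gap 85.3 [-0.686  0.475  1.236  0.036  1.398 -0.722]
```

Emit:
jog_arm --pt "-0.004 0.002 0.041 0.002"

```text
time_s: 10.87
position: [528.8, -374.4, 221.0]
ee_rot: [0.02, 0.697, 0.717, 0.02]
wrist_force: [1.5, -0.5, 2.3]
finger_gap: 85.2
```

```bash
python3 st.py|tail -1
```

```text
10.97 [ 526.1 -372.4  209.6] z [ 0.041  0.012 -0.999] phi 1.6 F [-0.3  0.  -1.2] gap 85.2 [-0.686  0.515  1.273  0.037  1.33  -0.723]
```

Emit:
jog_arm --pt "-0.004 0.002 0.041 0.002"

```text
time_s: 11.05
position: [531.8, -377.2, 180.3]
ee_rot: [0.016, 0.697, 0.716, 0.019]
wrist_force: [2.1, -0.4, 1.8]
finger_gap: 85.3
```

```bash
python3 st.py|tail -1; python3 -c "
from h import *
cam('wrist','o1')"; python3 mv.py "[(530.5,-377,60,1.5)]" 40
```

```text
11.15 [ 528.6 -374.8  169.1] z [ 0.036  0.017 -0.999] phi 1.5 F [-0.6  0.5 -1.7] gap 85.6 [-0.687  0.559  1.301  0.037  1.264 -0.724]
t 11.2 at [ 529.3 -375.3  172.1] phi 1.5 tilt 2.35 F [ 0.3 -0.2  0.4] gap 84.8
[[-0.0011, -0.0011, 0.0373, -0.0], [-0.0011, -0.0011, 0.0373, -0.0], [-0.0011, -0.0011, 0.0373, -0.0]]
```

View pics/o1.png

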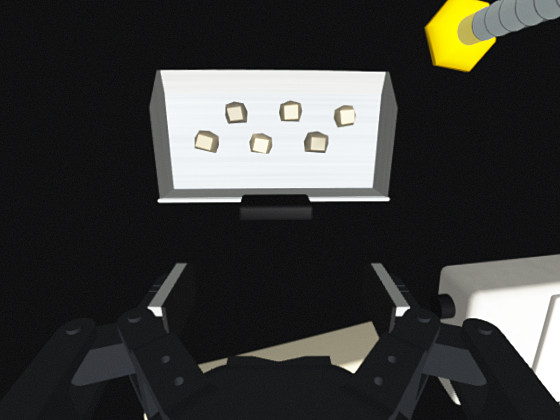

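Emit:
jog_arm --pt "-0.002 0 0.038 0"

```text
time_s: 11.28
position: [533.7, -378.9, 144.1]
ee_rot: [0.015, 0.697, 0.716, 0.019]
wrist_force: [1.3, -1.2, 1.8]
finger_gap: 85.4
```

```bash
python3 st.py | tail -1
```

```text
11.38 [ 530.  -376.1  133.1] z [ 0.035  0.017 -0.999] phi 1.5 F [-0.   0.8  0. ] gap 85.5 [-0.687  0.598  1.328  0.038  1.199 -0.727]
```

Emit:
jog_arm --pt "-0.002 0 0.036 0"

```text
time_s: 11.47
position: [534.2, -379.6, 106.3]
ee_rot: [0.013, 0.697, 0.716, 0.019]
wrist_force: [1.7, -1.7, 1.5]
finger_gap: 85.4
```

```bash
python3 st.py|tail -1; python3 -c "
from h import *
cam('wrist','o2')"; python3 mv.py "[(530,-377,49,1.5)]" 40
```

```text
11.57 [ 530.6 -376.8   96.3] z [ 0.032  0.02  -0.999] phi 1.5 F [-0.4  0.8 -1. ] gap 85.5 [-0.687  0.643  1.348  0.039  1.139 -0.73 ]
t 11.62 at [ 531.3 -377.3   98.5] phi 1.5 tilt 2.21 F [ 0.6 -0.1  0.1] gap 85.4
[[-0.0002, -0.0015, 0.0247, 0.0], [-0.0002, -0.0015, 0.0247, 0.0]]
```

View pics/o2.png

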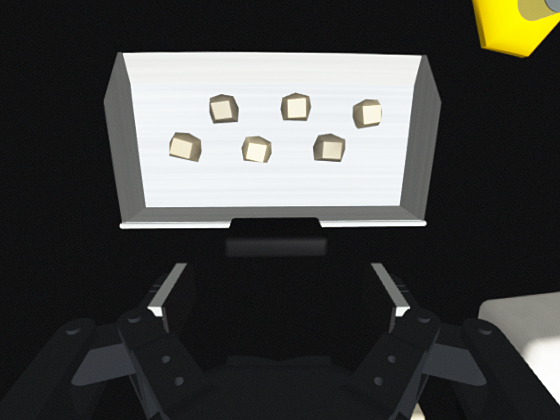

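Emit:
jog_arm --pt "-0.001 -0.002 0.026 0"

```text
time_s: 11.7
position: [532.9, -379.9, 80.4]
ee_rot: [0.011, 0.697, 0.716, 0.019]
wrist_force: [1.2, -0.8, 1.2]
finger_gap: 85.7
```

```bash
python3 st.py | tail -1
```

```text
11.8 [ 529.9 -377.7   73.2] z [ 0.033  0.019 -0.999] phi 1.5 F [ 0.1  0.1 -0.8] gap 85.0 [-0.689  0.67   1.362  0.04   1.097 -0.733]
```

Emit:
jog_arm --pt "-0.001 -0.001 0.02 0"

```text
time_s: 11.88
position: [531.5, -379.9, 59.2]
ee_rot: [0.009, 0.697, 0.716, 0.019]
wrist_force: [1.0, -0.7, 0.9]
finger_gap: 85.3
```

```bash
python3 st.py|tail -1; python3 -c "
from h import *
cam('wrist','o3')"
```

```text
11.98 [ 529.4 -378.3   54. ] z [ 0.032  0.02  -0.999] phi 1.5 F [-0.1 -0.1 -0.4] gap 85.4 [-0.69   0.695  1.37   0.041  1.065 -0.736]
```

View pics/o3.png

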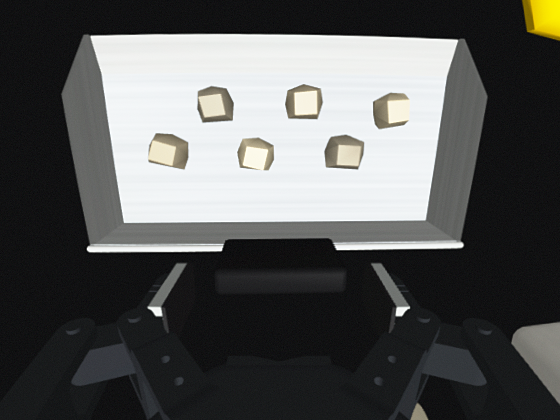

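Emit:
jog_arm --pt "0 0 0.011 0"

```text
time_s: 12.12
position: [531.4, -379.3, 47.7]
ee_rot: [0.007, 0.698, 0.716, 0.019]
wrist_force: [0.4, -0.2, 0.4]
finger_gap: 85.5
```

```bash
python3 st.py|tail -1
```

```text
12.22 [ 530.2 -378.2   44.1] z [ 0.033  0.019 -0.999] phi 1.5 F [ 0.2 -1.1  0.4] gap 85.3 [-0.689  0.709  1.373  0.041  1.047 -0.736]
```

Emit:
jog_arm --pt "0 0 0 0" --pt "0 0 0 0" --pt "0 0 0 0" --grip 0.2

```text
time_s: 12.47
position: [530.7, -378.5, 46.2]
ee_rot: [0.006, 0.697, 0.716, 0.018]
wrist_force: [-0.5, -1.2, -2.1]
finger_gap: 63.2
```

```bash
python3 st.py; python3 -c "
from h import *
cam('wrist','o4')"
```

```text
12.47 [ 530.7 -378.5   46.2] z [ 0.034  0.018 -0.999] phi 1.5 F [-0.5 -1.2 -2.1] gap 63.2 [-0.689  0.707  1.371  0.041  1.05  -0.736]
12.52 [ 530.6 -378.5   46. ] z [ 0.034  0.018 -0.999] phi 1.5 F [ 1.4 -0.7 -0.3] gap 62.6 [-0.689  0.707  1.371  0.041  1.05  -0.736]
12.57 [ 530.7 -378.6   45.9] z [ 0.034  0.018 -0.999] phi 1.5 F [ 0.9 -0.6  3.1] gap 62.8 [-0.689  0.707  1.371  0.041  1.049 -0.736]
```

View pics/o4.png

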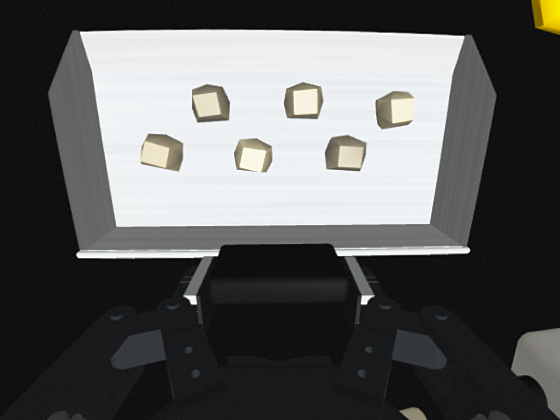

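Emit:
jog_arm --pt "0 0 -0.012 0" --pt "0 0 0 0"

```text
time_s: 12.78
position: [529.9, -378.5, 58.2]
ee_rot: [0.005, 0.697, 0.716, 0.018]
wrist_force: [0.6, -0.4, -2.9]
finger_gap: 63.0
```

```bash
python3 st.py; python3 -c "
from h import *
cam('wrist','p1');cam('side','p1s');crop('p1s',200,290,400,420,4,'p1c')"
```

```text
12.78 [ 529.9 -378.5   58.2] z [ 0.033  0.019 -0.999] phi 1.5 F [ 0.6 -0.4 -2.9] gap 63.0 [-0.69   0.69   1.367  0.04   1.071 -0.736]
12.83 [ 529.5 -378.1   56.7] z [ 0.031  0.02  -0.999] phi 1.5 F [ 0.1  0.6 -4.8] gap 62.6 [-0.69   0.692  1.369  0.04   1.07  -0.736]
12.88 [ 529.2 -377.8   55.9] z [ 0.03   0.021 -0.999] phi 1.5 F [ 0.   0.6 -3.3] gap 62.7 [-0.69   0.693  1.369  0.04   1.07  -0.736]
```

View pics/p1.png

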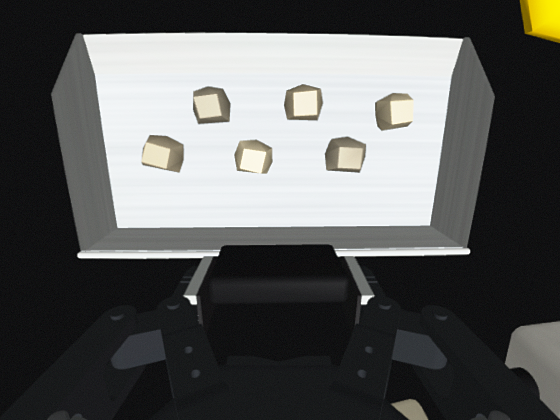

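View pics/p1c.png

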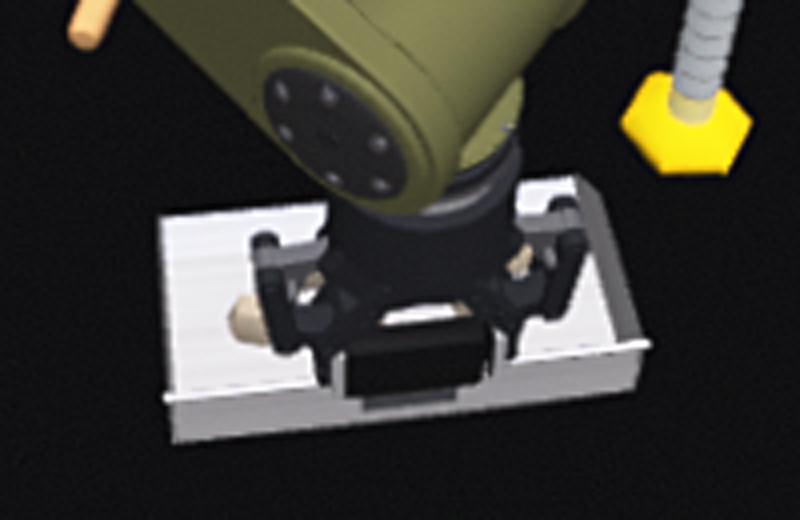

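Emit:
jog_arm --pt "0 0 0 0" --pt "0 0 0 0" --grip -0.42

```text
time_s: 13.15
position: [528.7, -377.4, 54.6]
ee_rot: [0.003, 0.697, 0.716, 0.018]
wrist_force: [-0.8, 0.7, -4.1]
finger_gap: 62.9
```

```bash
python3 st.py|tail -1; python3 -c "
from h import *
cam('wrist','p2')"
```

```text
13.25 [ 528.8 -377.5   54.7] z [ 0.029  0.022 -0.999] phi 1.5 F [-0.2  0.5 -3.8] gap 62.9 [-0.69   0.694  1.37   0.04   1.069 -0.736]
```

View pics/p2.png

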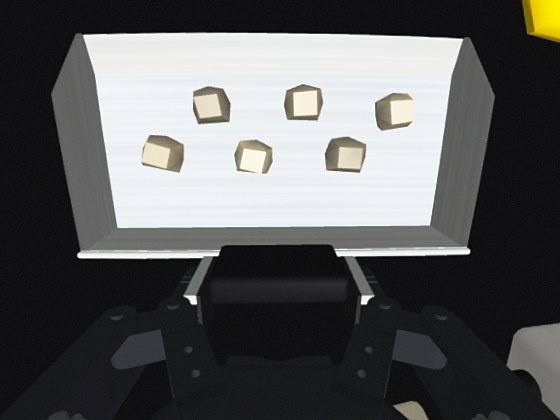

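Emit:
jog_arm --pt "0 0 0 0" --pt "0 0 0 0" --grip -0.46

```text
time_s: 13.47
position: [528.8, -377.5, 54.6]
ee_rot: [0.003, 0.697, 0.716, 0.018]
wrist_force: [-1.6, -0.6, -4.7]
finger_gap: 62.5
```

```bash
python3 st.py|tail -1; python3 -c "
from h import *
cam('wrist','p3')"
```

```text
13.57 [ 528.8 -377.5   54.7] z [ 0.029  0.022 -0.999] phi 1.5 F [ 0.  -0.  -4.5] gap 62.8 [-0.69   0.694  1.37   0.04   1.069 -0.736]
```

View pics/p3.png

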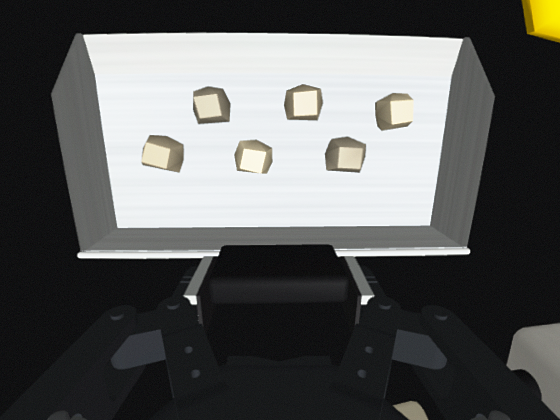

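Emit:
jog_arm --pt "0 0 0 0" --pt "0 0 0 0" --grip -0.48

```text
time_s: 13.78
position: [528.8, -377.5, 54.7]
ee_rot: [0.003, 0.697, 0.716, 0.018]
wrist_force: [0.2, -0.3, -4.1]
finger_gap: 63.4
```

```bash
python3 st.py|tail -1; python3 -c "
from h import *
cam('wrist','p4')"
```

```text
13.88 [ 528.8 -377.5   54.7] z [ 0.029  0.022 -0.999] phi 1.5 F [ 0.4 -0.1 -4. ] gap 63.3 [-0.69   0.694  1.37   0.04   1.069 -0.736]
```

View pics/p4.png

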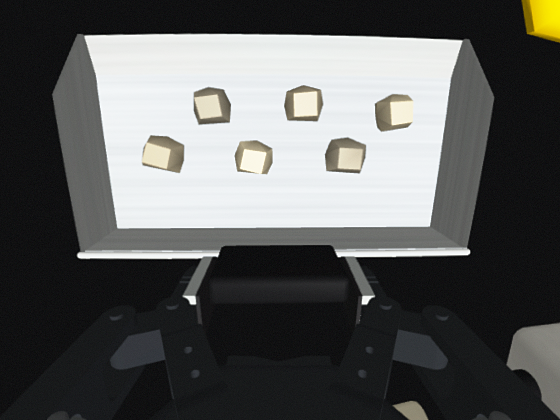

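Emit:
jog_arm --pt "0 0 0 0" --pt "0 0 -0.005 0" --pt "0 0 -0.012 0" --pt "0 0 -0.022 0" --pt "0 0 -0.03 0" --pt "0 0 -0.035 0" --pt "0 0 -0.035 0" --pt "0 0 -0.035 0" --grip 0.6

```text
time_s: 14.6
position: [521.1, -379.5, 231.8]
ee_rot: [-0.004, 0.697, 0.716, 0.017]
wrist_force: [0.6, -0.9, -4.6]
finger_gap: 62.7
```

Emit:
jog_arm --pt "0 0 -0.035 0" --pt "0 0 -0.022 0" --pt "0 0 -0.012 0" --pt "0 0 -0.005 0"

```text
time_s: 14.93
position: [518.9, -381.6, 323.6]
ee_rot: [0.004, 0.697, 0.716, 0.018]
wrist_force: [-0.3, 0.5, -4.2]
finger_gap: 62.8
```

```bash
python3 st.py|tail -1; python3 -c "
from h import *
cam('wrist','q1')"; python3 mv.py "[(628.5,135,330,-1.2)]" 30
```

```text
15.03 [ 519.  -381.6  321.7] z [ 0.029  0.021 -0.999] phi 1.5 F [-0.9 -1.2 -4.5] gap 62.6 [-0.704  0.47   1.083  0.035  1.58  -0.73 ]
t 15.08 at [ 518.8 -381.4  319.6] phi 1.5 tilt 2.03 F [ 0.4 -0.1 -4.7] gap 62.7
[[0.029, 0.007, 0.0, 0.003], [0.029, 0.007, 0.0, 0.003], [0.029, 0.007, 0.0, 0.003], [0.029, 0.007, 0.0, 0.003], [0.029, 0.007, 0.0, 0.003], [0.029, 0.006, 0.0, 0.003], [0.029, 0.006, 0.0, 0.003], [0.029, 0.006, 0.0, 0.003]]
[[0.029, 0.006, 0.0, 0.003], [0.029, 0.006, 0.0, 0.003], [0.029, 0.006, 0.0, 0.003], [0.029, 0.006, 0.0, 0.003], [0.029, 0.006, 0.0, 0.003], [0.029, 0.006, 0.0, 0.003], [0.029, 0.006, 0.0, 0.003], [0.029, 0.006, 0.0, 0.003]]
[[0.029, 0.006, 0.0, 0.003], [0.029, 0.006, 0.0, 0.003]]
```

View pics/q1.png

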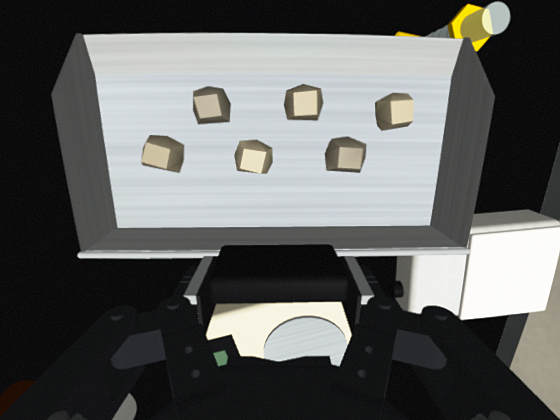

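Emit:
jog_arm --pt "0.008 0.002 0 0.003" --pt "0.016 0.004 0 0.003" --pt "0.023 0.005 -0.001 0.003" --pt "0.029 0.006 -0.001 0.003" --pt "0.031 0.007 -0.001 0.003" --pt "0.031 0.007 -0.001 0.003" --pt "0.031 0.007 -0.001 0.003" --pt "0.031 0.007 -0.001 0.003"

```text
time_s: 15.75
position: [558.6, -173.5, 317.1]
ee_rot: [-0.01, 0.71, 0.704, 0.014]
wrist_force: [1.4, -0.9, -3.8]
finger_gap: 63.0
```

```bash
python3 mv.py "[(628.5,135,330,-1.2)]" 30
```

```text
t 15.75 at [ 558.6 -173.5  317.1] phi -0.5 tilt 2.04 F [ 1.4 -0.9 -3.8] gap 63.0
[[0.028, 0.006, -0.0, 0.001], [0.028, 0.006, -0.0, 0.001], [0.028, 0.006, -0.0, 0.001], [0.028, 0.006, -0.0, 0.001], [0.028, 0.006, -0.0, 0.001], [0.028, 0.006, -0.0, 0.001], [0.028, 0.006, -0.0, 0.001], [0.028, 0.006, -0.0, 0.001]]
[[0.028, 0.006, -0.0, 0.001], [0.028, 0.006, -0.0, 0.001], [0.028, 0.006, -0.0, 0.001]]
```

Emit:
jog_arm --pt "0.031 0.007 -0.002 0.001" --pt "0.031 0.007 -0.002 0.001" --pt "0.031 0.007 -0.002 0.001" --pt "0.031 0.007 -0.002 0.001" --pt "0.031 0.007 -0.002 0.001" --pt "0.031 0.007 -0.002 0.001" --pt "0.026 0.006 -0.002 0.001" --pt "0.02 0.005 -0.002 0"

```text
time_s: 16.42
position: [610.8, 76.6, 329.4]
ee_rot: [-0.02, 0.712, 0.702, 0.008]
wrist_force: [0.3, -0.4, -3.5]
finger_gap: 62.5
```

```bash
python3 mv.py "[(628.5,135,330,-1.2)]" 30
```

```text
t 16.42 at [610.8  76.6 329.4] phi -0.8 tilt 2.41 F [ 0.3 -0.4 -3.5] gap 62.5
[[0.0195, 0.0056, 0.0005, 0.003], [0.0195, 0.0056, 0.0005, 0.003], [0.0196, 0.0055, 0.0005, 0.003]]
```

Emit:
jog_arm --pt "0.018 0.005 0 0.003" --pt "0.014 0.004 0 0.003" --pt "0.01 0.004 0 0" --pt "0.006 0.003 0 0" --pt "0.002 0.001 0 0"

```text
time_s: 16.83
position: [626.9, 135.9, 323.5]
ee_rot: [-0.024, 0.712, 0.702, 0.002]
wrist_force: [0.3, 0.1, -4.3]
finger_gap: 62.7
```

```bash
python3 st.py; python3 -c "
from h import *
cam('wrist','r1');cam('side','r1s');cam('top','r1t')"; python3 mv.py "[(628.5,135,328,-1.2)]" 30
```

```text
16.83 [626.9 135.9 323.5] z [-0.03   0.037 -0.999] phi -0.8 F [ 0.3  0.1 -4.3] gap 62.7 [0.141 0.484 1.06  0.041 1.622 0.156]
16.88 [626.8 135.7 323.3] z [-0.03   0.037 -0.999] phi -0.8 F [-0.1  0.3 -5.6] gap 62.7 [0.14  0.484 1.06  0.041 1.622 0.156]
16.93 [626.8 134.9 323.8] z [-0.03   0.037 -0.999] phi -0.8 F [ 0.6  0.6 -3.3] gap 62.7 [0.139 0.483 1.061 0.041 1.622 0.156]
t 17.08 at [626.9 134.  324.8] phi -0.9 tilt 2.68 F [-0.2 -0.6 -3.5] gap 62.6
[[0.0012, 0.0015, -0.0032, 0.006]]
```

View pics/r1.png

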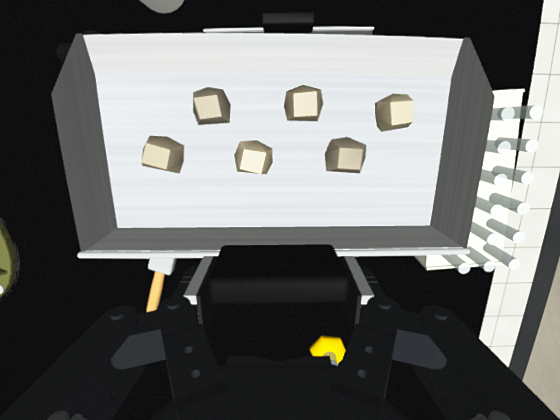

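View pics/r1s.png

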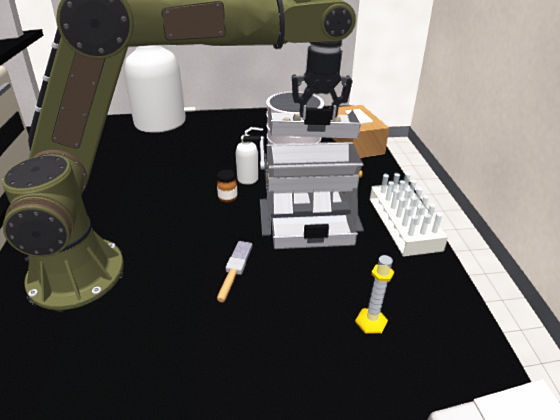

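View pics/r1t.png

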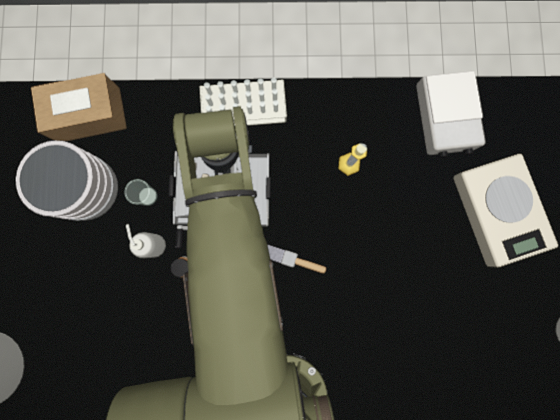

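```bash
python3 - <<'E'
from h import *
W=load("r1")
for q in [(263,15),(314,15),(204,30),(373,29)]: print(onz(W,q,76 if q[1]<20 else 40).round(1))
E
python3 mv.py "[(628,135,330,-1.2)]" 30
```

```text
[603.9 334.6  76. ]
[664.4 333.2  76. ]
[522.5 330.6  40. ]
[744.4 327.1  40. ]
t 17.08 at [626.9 134.  324.8] phi -0.9 tilt 2.68 F [-0.2 -0.6 -3.5] gap 62.6
[[0.0012, 0.001, -0.0052, 0.006]]
```

Emit:
jog_arm --pt "0.002 0.001 -0.007 0.004" --pt "0 0 0 0" --pt "0 0 0 0" --grip -0.48

```text
time_s: 17.33
position: [628.2, 134.1, 333.4]
ee_rot: [-0.023, 0.715, 0.699, 0.004]
wrist_force: [-0.2, 0.1, -3.4]
finger_gap: 62.6
```

```bash
python3 st.py|tail -1; python3 -c "
from h import *
cam('wrist','s1')"
```

```text
17.43 [628.2 134.3 333.5] z [-0.026  0.038 -0.999] phi -1.3 F [ 0.5  0.2 -3.7] gap 63.0 [0.138 0.483 1.039 0.041 1.641 0.163]
```

View pics/s1.png

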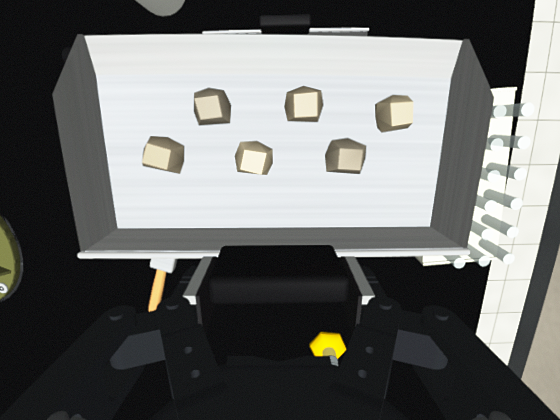

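Emit:
jog_arm --pt "0 0 0 0" --pt "0 0 0 0" --grip -0.49

```text
time_s: 17.65
position: [628.1, 134.3, 333.1]
ee_rot: [-0.023, 0.715, 0.699, 0.004]
wrist_force: [-0.1, -0.2, -4.1]
finger_gap: 63.6
```

```bash
python3 st.py; python3 -c "
from h import *
cam('wrist','s2')"
```

```text
17.65 [628.1 134.3 333.1] z [-0.027  0.038 -0.999] phi -1.3 F [-0.1 -0.2 -4.1] gap 63.6 [0.138 0.483 1.04  0.041 1.641 0.163]
17.7 [628.  134.4 333.1] z [-0.027  0.038 -0.999] phi -1.2 F [-0.4 -0.4 -5.1] gap 63.6 [0.138 0.483 1.04  0.041 1.641 0.163]
17.75 [628.1 134.3 333.1] z [-0.027  0.038 -0.999] phi -1.2 F [-0.2 -1.1 -5.1] gap 63.9 [0.138 0.483 1.04  0.041 1.641 0.163]
```

View pics/s2.png

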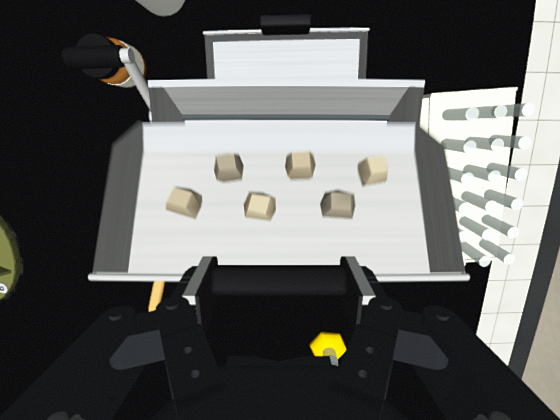

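Emit:
jog_arm --pt "0 0 0 0"

```text
time_s: 17.88
position: [628.1, 134.2, 333.0]
ee_rot: [-0.023, 0.715, 0.699, 0.003]
wrist_force: [-0.8, -1.2, -4.4]
finger_gap: 63.7
```

```bash
python3 st.py|tail -1; python3 -c "
from h import *
cam('wrist','s3');cam('side','s3s');crop('s3s',210,60,410,240,4,'s3c')"
```

```text
17.98 [628.1 134.2 333. ] z [-0.027  0.038 -0.999] phi -1.2 F [-1.8 -1.4 -3.6] gap 63.8 [0.138 0.483 1.04  0.041 1.641 0.163]
```

View pics/s3.png

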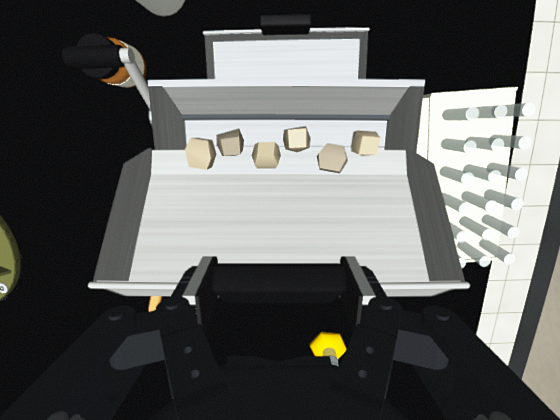

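View pics/s3c.png

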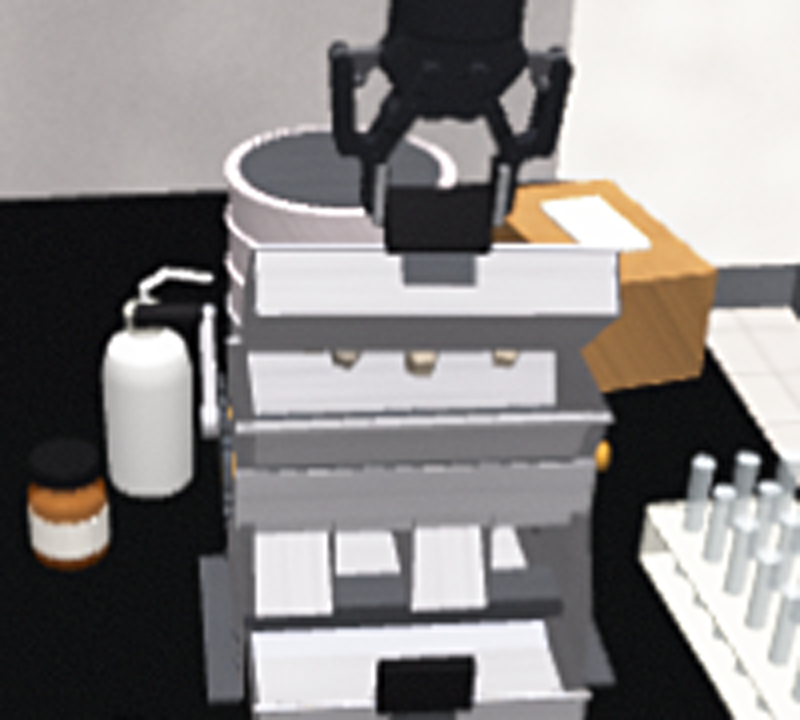

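Emit:
jog_arm --pt "0 0 0 0" --pt "0 0 0 0" --pt "0 0 0 0" --grip -0.3

```text
time_s: 18.33
position: [628.2, 134.5, 333.8]
ee_rot: [-0.023, 0.715, 0.699, 0.004]
wrist_force: [0.7, -1.1, -2.7]
finger_gap: 62.4
```

```bash
python3 st.py|tail -1; python3 -c "
from h import *
cam('wrist','s4');cam('side','s4s')"
```

```text
18.43 [628.2 134.5 333.8] z [-0.026  0.038 -0.999] phi -1.2 F [-0.3  0.5 -2.8] gap 62.7 [0.138 0.482 1.039 0.042 1.641 0.163]
```

View pics/s4.png

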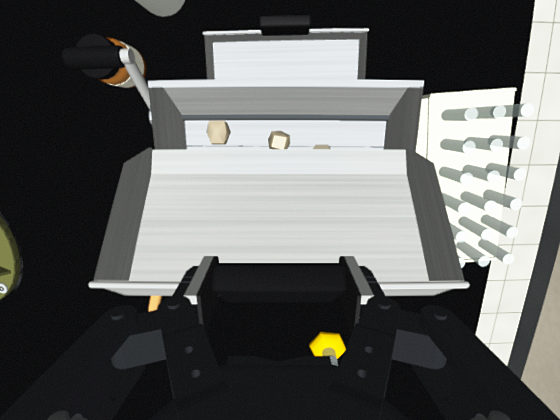

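View pics/s4s.png

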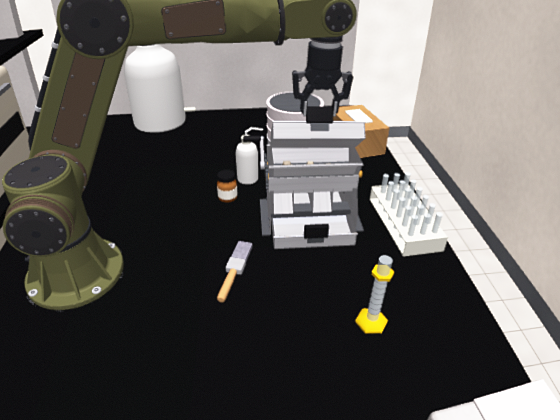

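Emit:
jog_arm --pt "-0.006 0 -0.006 0" --pt "-0.018 -0.003 -0.006 0" --pt "-0.03 -0.006 0 -0.004" --pt "-0.035 -0.008 0 -0.004" --pt "-0.036 -0.008 0 -0.004" --pt "-0.036 -0.008 0 -0.004" --pt "-0.036 -0.008 0 -0.004" --pt "-0.036 -0.008 0 -0.004" --grip 0.2

```text
time_s: 19.2
position: [574.9, -103.1, 341.0]
ee_rot: [-0.022, 0.702, 0.711, 0.005]
wrist_force: [0.6, 0.3, -2.6]
finger_gap: 62.8
```

```bash
python3 -c "
from h import *
cam('top','t1t');cam('side','t1s');crop('t1t',150,110,320,290,4,'t1c');crop('t1s',210,110,410,290,4,'t1d')"; python3 mv.py "[(529,-360,300,1.5)]" 38
```

```text
t 19.3 at [ 574.5 -106.3  340.8] phi 0.5 tilt 2.58 F [ 0.8  0.5 -2.7] gap 62.3
[[-0.036, -0.007, 0.005, -0.003], [-0.036, -0.007, 0.005, -0.003], [-0.036, -0.007, 0.005, -0.003], [-0.036, -0.007, 0.005, -0.003], [-0.036, -0.007, 0.005, -0.003], [-0.036, -0.007, 0.005, -0.003], [-0.036, -0.007, 0.005, -0.003]]
```

View pics/t1c.png

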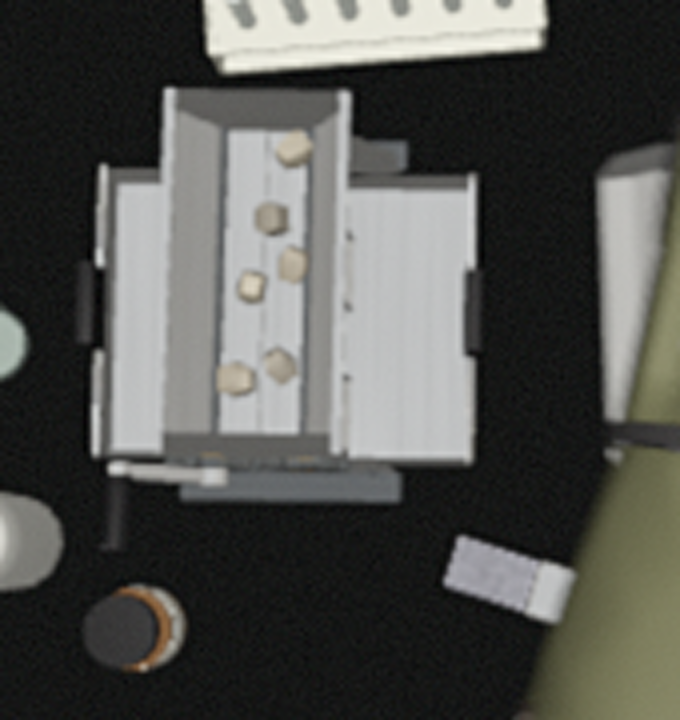

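View pics/t1d.png

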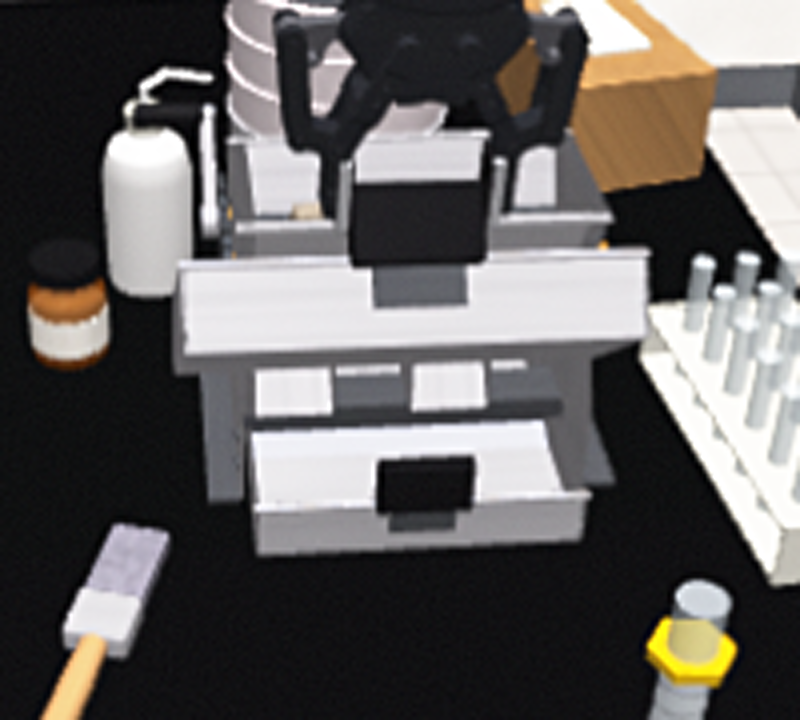

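Emit:
jog_arm --pt "-0.036 -0.006 0 -0.003" --pt "-0.036 -0.006 0 -0.003" --pt "-0.036 -0.006 0 -0.003" --pt "-0.036 -0.006 0.005 -0.003" --pt "-0.036 -0.007 0.01 -0.003" --pt "-0.03 -0.006 0.015 -0.003" --pt "-0.02 -0.004 0.02 0" --pt "-0.01 0 0.02 0"

```text
time_s: 19.97
position: [533.9, -355.6, 269.6]
ee_rot: [-0.016, 0.697, 0.717, 0.007]
wrist_force: [0.8, 0.4, -1.7]
finger_gap: 62.2
```

```bash
python3 st.py|tail -1
python3 - <<'E'
from h import *
T=load("t1t"); b=lambda u,v:np.array([u/4+150,v/4+110])
for n,q,z in [("L rear",(103,168),40),("L rear",(97,455),40),("R rear",(475,177),40),("R rear",(471,462),40),("rim",(163,270),205),("rim",(350,270),205)]: print(n,onz(T,b(*q),z).round(1))
E
python3 mv.py "[(529,-370,110,1.5)]" 38
```

```text
20.07 [ 533.6 -354.2  266.4] z [-0.018  0.036 -0.999] phi 1.6 F [-0.   0.1 -3.3] gap 62.4 [-0.65   0.507  1.154  0.018  1.517 -0.679]
L rear [742.2 323.8  40. ]
L rear [520.5 324.7  40. ]
R rear [731.8  37.1  40. ]
R rear [511.5  42.3  40. ]
rim [629.4 239.4 205. ]
rim [628.  116.6 205. ]
t 20.07 at [ 533.6 -354.2  266.4] phi 1.6 tilt 2.29 F [-0.   0.1 -3.3] gap 62.4
[[-0.004, -0.001, 0.031, 0.0], [-0.004, -0.001, 0.031, 0.0], [-0.004, -0.001, 0.031, 0.0], [-0.004, -0.001, 0.031, 0.0], [-0.004, -0.001, 0.031, 0.0]]
```

Emit:
jog_arm --pt "-0.004 -0.001 0.025 0" --pt "-0.004 -0.001 0.03 0" --pt "-0.004 -0.001 0.03 0" --pt "-0.004 -0.001 0.03 0" --pt "-0.003 -0.001 0.025 0" --pt "0 0 0.005 0"

```text
time_s: 20.57
position: [531.1, -367.1, 126.1]
ee_rot: [-0.013, 0.696, 0.718, 0.008]
wrist_force: [-1.0, 0.3, -3.5]
finger_gap: 62.7
```

```bash
python3 st.py|tail -1; python3 -c "
from h import *
cam('wrist','u1');cam('side','u1s');crop('u1s',200,270,400,420,4,'u1c')"; python3 mv.py "[(529,-370,60,1.5)]" 12
```

```text
20.67 [ 532.2 -367.6  129.5] z [-0.004  0.027 -1.   ] phi 1.8 F [ 0.5 -0.2 -1.5] gap 62.2 [-0.668  0.615  1.31   0.019  1.237 -0.706]
t 20.77 at [ 532.9 -368.3  131.7] phi 1.8 tilt 1.38 F [-0.1 -0.6 -1.6] gap 62.6
[[-0.001, -0.001, 0.012, 0.001], [-0.001, -0.001, 0.012, 0.001], [-0.001, -0.001, 0.012, 0.001], [-0.001, -0.001, 0.012, 0.001], [-0.001, -0.001, 0.012, 0.001], [-0.001, -0.001, 0.012, 0.001]]
```

View pics/u1.png

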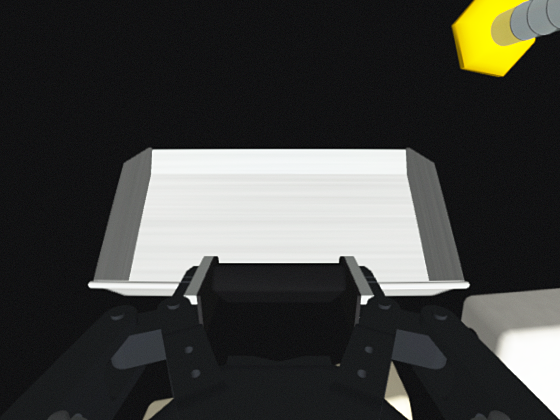

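View pics/u1c.png

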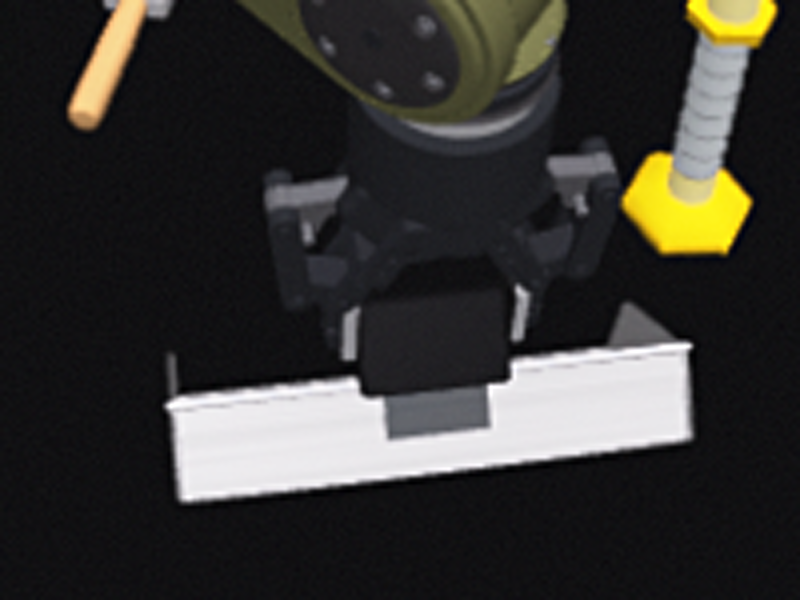

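Emit:
jog_arm --pt "0 0 0.015 0" --pt "0 0 0.012 0" --pt "0 0 0.01 0" --pt "0 0 0.008 0" --grip -0.44

```text
time_s: 21.1
position: [538.7, -374.1, 103.1]
ee_rot: [0.006, 0.696, 0.718, 0.008]
wrist_force: [-8.1, -8.8, 20.9]
finger_gap: 62.5
```

```bash
python3 st.py|tail -2
```

```text
21.15 [ 538.8 -374.4  102.8] z [ 0.021  0.002 -1.   ] phi 1.8 F [-3.2 -7.9 22.4] gap 62.3 [-0.668  0.646  1.326  0.015  1.154 -0.706]
21.2 [ 538.8 -374.1  103. ] z [ 0.02   0.003 -1.   ] phi 1.8 F [-4.6 -7.6 20.9] gap 62.5 [-0.668  0.645  1.326  0.016  1.156 -0.706]
```

Emit:
jog_arm --pt "0 0 0.01 0" --pt "0 0 0.01 0"

```text
time_s: 21.37
position: [542.6, -380.7, 95.1]
ee_rot: [0.018, 0.696, 0.718, 0.007]
wrist_force: [-5.2, -10.3, 22.6]
finger_gap: 62.6
```

```bash
python3 st.py|tail -1; python3 -c "
from h import *
cam('wrist','u2')"
```

```text
21.47 [ 542.8 -380.6   94.5] z [ 0.035 -0.014 -0.999] phi 1.7 F [ -1.3 -10.2  18.5] gap 62.8 [-0.671  0.659  1.326  0.012  1.12  -0.706]
```

View pics/u2.png

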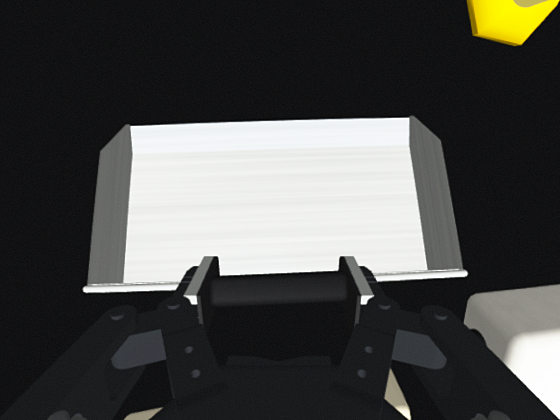

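Emit:
jog_arm --pt "0 0 0.006 0" --pt "0 0 0.01 0" --pt "0 0 0.01 0" --pt "0 0 0.01 0" --grip -0.48

```text
time_s: 21.85
position: [549.1, -387.2, 71.9]
ee_rot: [0.03, 0.696, 0.717, 0.007]
wrist_force: [0.5, -3.8, 7.0]
finger_gap: 63.7
```

```bash
python3 st.py|tail -1; python3 -c "
from h import *
cam('wrist','u3')"
```

```text
21.95 [ 548.6 -386.5   70.4] z [ 0.051 -0.029 -0.998] phi 1.8 F [ 1.6 -0.9  2.5] gap 63.5 [-0.672  0.694  1.329  0.01   1.061 -0.706]
```

View pics/u3.png

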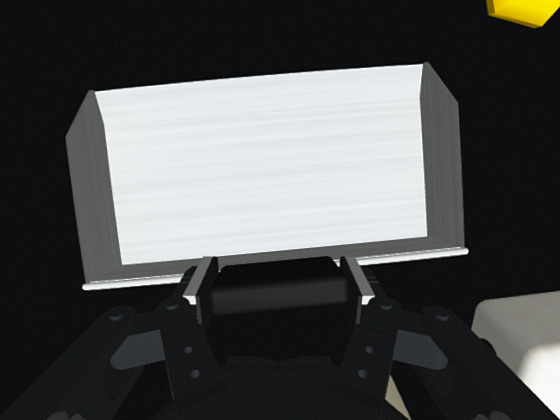

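Emit:
jog_arm --pt "0.002 -0.002 0.01 0" --pt "0.002 -0.002 0.01 0" --pt "0 0 0.006 0"

```text
time_s: 22.25
position: [547.9, -384.8, 49.3]
ee_rot: [0.032, 0.696, 0.718, 0.007]
wrist_force: [0.3, -2.7, 4.3]
finger_gap: 63.2
```

```bash
python3 st.py|tail -1; python3 -c "
from h import *
cam('wrist','u4');cam('side','u4s');crop('u4s',200,270,400,420,4,'u4c')"
```

```text
22.35 [ 547.7 -384.6   48.5] z [ 0.056 -0.033 -0.998] phi 1.8 F [0.  0.4 1.8] gap 63.4 [-0.67   0.715  1.351  0.01   1.012 -0.706]
```

View pics/u4.png

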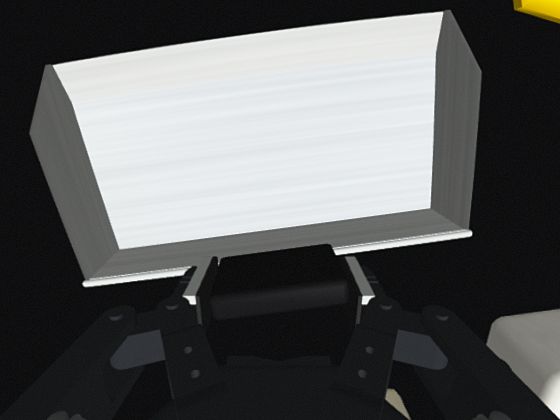

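View pics/u4c.png

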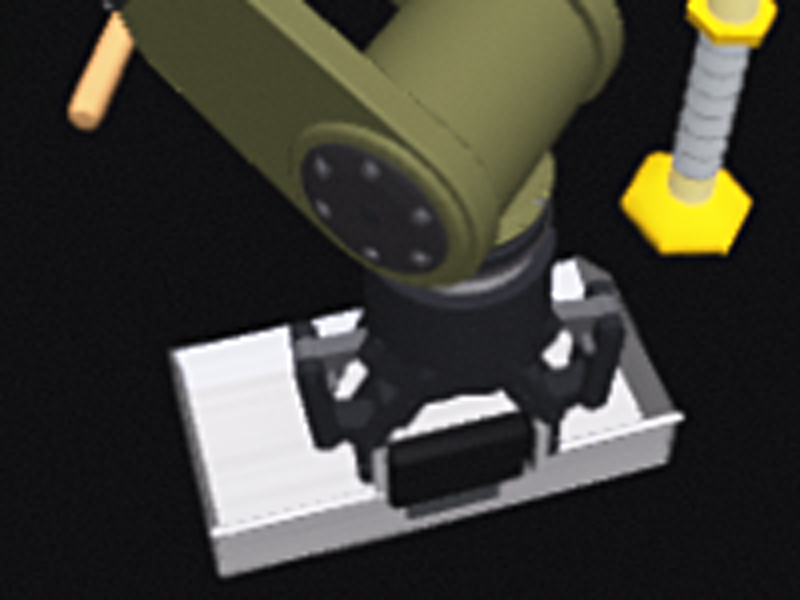

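Emit:
jog_arm --pt "0 0 0.004 0" --pt "0 0 0 0" --pt "0 0 0 0" --grip -0.8

```text
time_s: 22.7
position: [548.0, -384.3, 44.6]
ee_rot: [0.031, 0.696, 0.717, 0.008]
wrist_force: [-0.3, 0.5, 0.0]
finger_gap: 76.8
```

Emit:
jog_arm --pt "0 0 -0.01 0" --pt "0 0 -0.02 0" --pt "0 0 -0.035 0" --pt "0 0 -0.035 0" --grip -1

```text
time_s: 23.03
position: [539.9, -378.9, 140.7]
ee_rot: [0.024, 0.696, 0.717, 0.007]
wrist_force: [-0.4, -0.0, 0.2]
finger_gap: 85.4
```

```bash
python3 st.py|tail -1; python3 -c "
from h import *
cam('wrist','v1');cam('side','v1s');crop('v1s',200,270,400,420,4,'v1c')"
```

```text
23.13 [ 542.  -380.6  146.7] z [ 0.053 -0.03  -0.998] phi 1.8 F [ 0.1 -0.7  0.1] gap 85.2 [-0.671  0.589  1.309  0.011  1.182 -0.705]
```

View pics/v1.png

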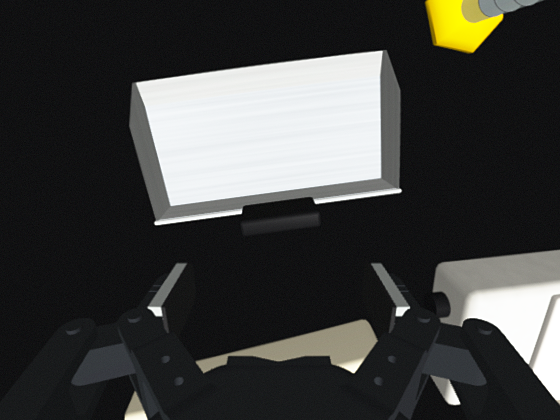

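View pics/v1c.png

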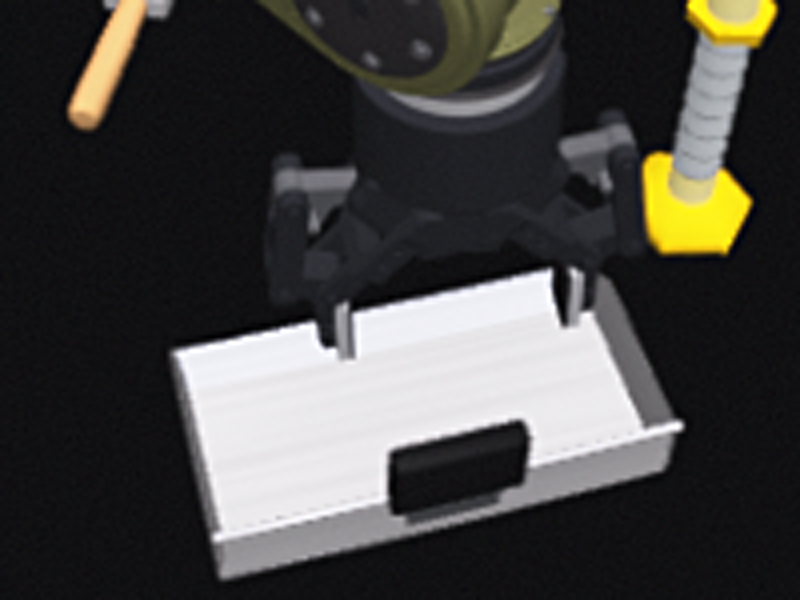

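```bash
python3 mv.py "[(530,-300,310,0),(460,230,320,0)]" 40
```

```text
t 23.23 at [ 540.6 -379.5  141.1] phi 1.8 tilt 3.11 F [ 0.3 -0.1 -0.8] gap 85.3
[[0.015, -0.0, -0.034, 0.006], [0.015, -0.0, -0.034, 0.006], [0.015, -0.0, -0.034, 0.006], [0.015, -0.0, -0.034, 0.006], [0.015, -0.0, -0.034, 0.006], [0.038, -0.005, -0.002, 0.0], [0.038, -0.005, -0.002, 0.0], [0.038, -0.005, -0.002, 0.0]]
[[0.038, -0.005, -0.002, 0.0], [0.038, -0.005, -0.002, 0.0], [0.038, -0.005, -0.002, 0.0], [0.038, -0.005, -0.002, 0.0], [0.038, -0.005, -0.002, 0.0], [0.038, -0.005, -0.002, 0.0], [0.038, -0.005, -0.002, 0.0], [0.038, -0.005, -0.002, 0.0]]
[[0.038, -0.005, -0.002, 0.0], [0.038, -0.005, -0.002, 0.0], [0.038, -0.005, -0.002, 0.0]]
```

Emit:
jog_arm --pt "0.004 0 -0.034 0.006" --pt "0.012 0 -0.034 0.006" --pt "0.015 0 -0.034 0.006" --pt "0.015 0 -0.034 0.006" --pt "0.015 0 -0.034 0.006" --pt "0.038 -0.005 -0.004 0" --pt "0.038 -0.005 -0.002 0" --pt "0.038 -0.005 -0.002 0" --grip 1

```text
time_s: 23.9
position: [513.5, -198.3, 312.5]
ee_rot: [0.017, 0.71, 0.703, 0.007]
wrist_force: [0.8, 0.2, -0.1]
finger_gap: 0.2
```

Emit:
jog_arm --pt "0.038 -0.005 -0.002 0" --pt "0.038 -0.005 -0.002 0" --pt "0.038 -0.005 -0.002 0" --pt "0.038 -0.005 -0.002 0" --pt "0.038 -0.005 -0.002 0" --pt "0.038 -0.005 -0.002 0" --pt "0.038 -0.005 -0.002 0" --pt "0.03 -0.005 -0.002 0"

```text
time_s: 24.57
position: [469.5, 112.8, 317.5]
ee_rot: [0.013, 0.711, 0.703, 0.003]
wrist_force: [0.5, -0.4, 0.8]
finger_gap: -0.1
```

```bash
python3 mv.py "[(460,230,320,0)]" 40
```

```text
t 24.57 at [469.5 112.8 317.5] phi -0.7 tilt 1.49 F [ 0.5 -0.4  0.8] gap -0.1
[[0.039, -0.0036, -0.0014, -0.004], [0.039, -0.0034, -0.0014, -0.004], [0.039, -0.0033, -0.0014, -0.004]]
```

Emit:
jog_arm --pt "0.015 0 0 0" --pt "0 0 0 0"

```text
time_s: 24.73
position: [467.9, 133.4, 316.0]
ee_rot: [0.012, 0.709, 0.705, 0.003]
wrist_force: [-0.6, 0.7, -0.6]
finger_gap: -0.0
```

```bash
python3 st.py|tail -1; python3 -c "
from h import *
cam('wrist','w1');W=load('w1');print(manip.boxes_of('lever_handle','wrist')[:2]); print(proj(W,[[445,269,214],[495,269,214],[470,269,223]]))"
```

```text
24.83 [468.3 131.1 316.1] z [ 0.02  -0.013 -1.   ] phi -0.4 F [ 0.8 -0.6 -0.1] gap -0.5 [ 0.206  0.093  1.572 -0.017  1.46   0.216]
[{'location': [387.2, 107.1], 'p': 0.64}]
[[242.1930386   26.93911115]
 [310.37953309  26.65536393]
 [276.50592101  23.41026929]]
```

View pics/w1.png

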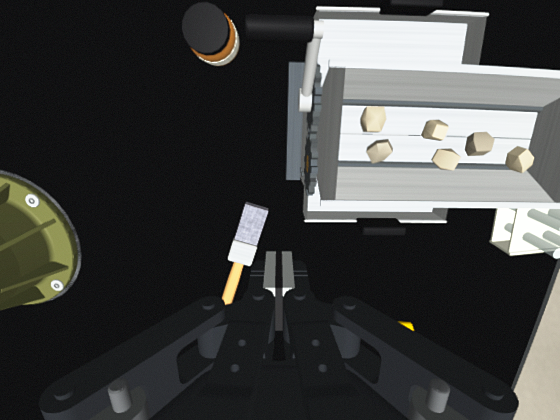

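```bash
python3 mv.py "[(466,305,310,-1),(466,305,200,-1)]" 40
```

```text
t 24.93 at [468.6 129.9 316.4] phi -0.6 tilt 1.41 F [0.5 0.5 0.5] gap -0.4
[[0.035, -0.001, 0.001, 0.002], [0.035, -0.001, 0.001, 0.002], [0.035, -0.001, 0.001, 0.002], [0.035, -0.001, 0.001, 0.002], [0.035, -0.001, 0.001, 0.002], [0.001, -0.001, 0.037, -0.0], [0.001, -0.001, 0.037, -0.0], [0.001, -0.001, 0.037, -0.0]]
```

Emit:
jog_arm --pt "0.025 -0.001 0 0.001" --pt "0.035 -0.001 0 0.001" --pt "0.036 -0.001 0 0.001" --pt "0.036 -0.001 0 0.001" --pt "0.032 -0.001 0 0.001" --pt "0.008 0 0 0" --pt "0 0 0 0"

```text
time_s: 25.52
position: [470.3, 299.3, 312.7]
ee_rot: [0.012, 0.718, 0.696, 0.002]
wrist_force: [-0.5, -0.2, -0.2]
finger_gap: -0.3
```

```bash
python3 st.py|tail -1; python3 -c "
from h import *
cam('wrist','w2')"; python3 mv.py "[(466,305,200,-1)]" 40
```

```text
25.62 [470.4 297.7 312.9] z [ 0.02  -0.016 -1.   ] phi -1.9 F [-0.6  0.1  0.5] gap -0.0 [ 0.509  0.263  1.381 -0.023  1.489  0.544]
t 25.67 at [470.4 297.4 313.2] phi -1.9 tilt 1.46 F [-0.1 -0.5  0.1] gap 0.1
[[0.003, -0.0023, 0.0377, -0.005], [0.0031, -0.0023, 0.0377, -0.005], [0.0031, -0.0023, 0.0377, -0.005]]
```

View pics/w2.png

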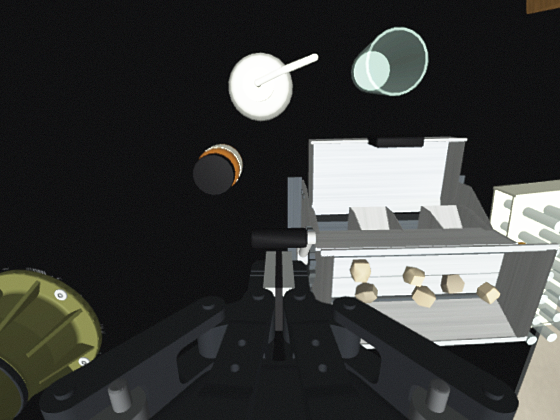

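Run:
```python
from h import *
W=load("w2")
for q in [(253,239),(306,238),(280,231),(280,249)]: print(onz(W,q,214).round(1))
print(proj(W,[[470.4,297.4,313]]), proj(W,[[466,305,200],[466,305,230]]))
```

```text
[448.7 267.4 214. ]
[496.3 266.4 214. ]
[473.2 274.2 214. ]
[472.6 256.4 214. ]
[[278.05512826 265.16180497]] [[270.57611705 193.6182127 ]
 [270.36309784 204.17272654]]
```

Emit:
jog_arm --pt "0.006 -0.001 0.03 0" --pt "0.003 -0.002 0.035 0" --pt "0 -0.002 0.035 0" --pt "0 0 0.012 0"

```text
time_s: 26.0
position: [471.4, 299.3, 202.8]
ee_rot: [0.014, 0.721, 0.692, 0.007]
wrist_force: [0.2, -0.5, -1.3]
finger_gap: 0.2
```

```bash
python3 st.py|tail -1; python3 -c "
from h import *
cam('wrist','w3')
cam('side','w3s');crop('w3s',210,60,410,240,4,'w3c')"; python3 mv.py "[(468,260,198,-1)]" 15
```

```text
26.1 [472.1 299.7 205.1] z [ 0.031 -0.01  -0.999] phi -2.4 F [0.4 0.3 1.6] gap 0.0 [ 0.511  0.331  1.542 -0.026  1.246  0.56 ]
t 26.2 at [473.1 300.9 208.4] phi -2.3 tilt 2.08 F [ 0.1 -0.4  0.7] gap -0.2
[[-0.0137, -0.0013, 0.0035, -0.008], [-0.0137, -0.0014, 0.0035, -0.008], [-0.0137, -0.0015, 0.0035, -0.008]]
```

View pics/w3.png

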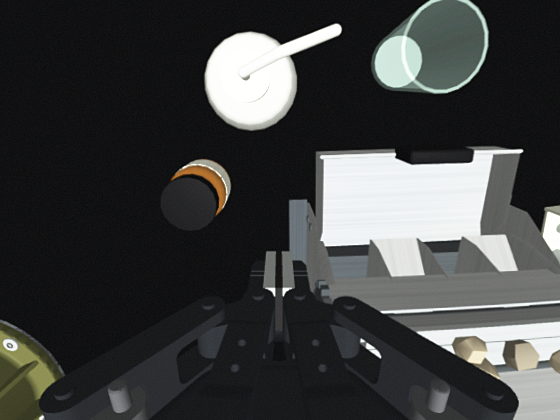

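View pics/w3c.png

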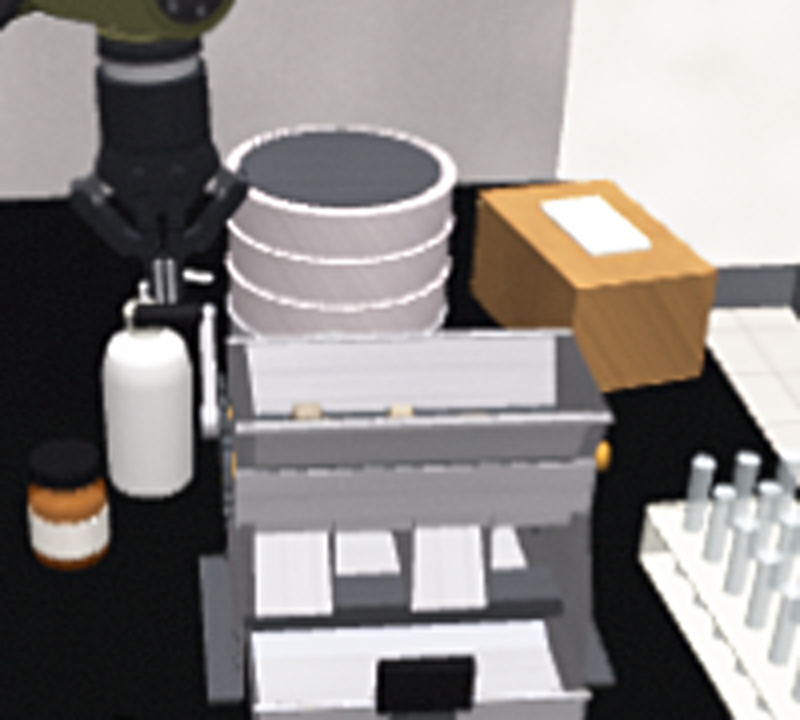

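Emit:
jog_arm --pt "0 -0.002 0.014 0" --pt "-0.008 -0.001 0.004 0" --pt "-0.015 0 0.001 0" --pt "-0.015 0 0.001 0" --pt "-0.015 0 0.001 0"

```text
time_s: 26.62
position: [472.1, 248.2, 197.2]
ee_rot: [0.017, 0.721, 0.693, 0.019]
wrist_force: [0.1, 1.9, 1.3]
finger_gap: 0.2
```

```bash
python3 st.py|tail -1;  python3 mv.py "[(468,195,198,-1)]" 15
```

```text
26.72 [472.2 247.1 197.1] z [ 0.05   0.002 -0.999] phi -2.4 F [ 0.  -0.2  0.7] gap -0.3 [ 0.422  0.269  1.644 -0.02   1.182  0.471]
t 26.72 at [472.2 247.1 197.1] phi -2.4 tilt 2.88 F [ 0.  -0.2  0.7] gap -0.3
[[-0.0131, -0.0005, -0.0003, -0.006], [-0.013, -0.0006, -0.0003, -0.006], [-0.013, -0.0006, -0.0003, -0.006], [-0.013, -0.0007, -0.0003, -0.006]]
```

Emit:
jog_arm --pt "-0.012 -0.001 0 0" --pt "-0.013 -0.001 0 0" --pt "-0.012 -0.001 0 0" --pt "0 0 0 0"

```text
time_s: 27.05
position: [467.9, 208.0, 199.3]
ee_rot: [0.017, 0.721, 0.692, 0.021]
wrist_force: [0.7, -0.5, 0.6]
finger_gap: -0.2
```

```bash
python3 st.py|tail -1; python3 -c "
from h import *
cam('side','x1s');cam('wrist','x1');crop('x1s',210,60,410,240,4,'x1c')"
```

```text
27.15 [468.2 209.3 199.3] z [ 0.054  0.004 -0.999] phi -2.4 F [-0.1  0.6  0.6] gap 0.2 [ 0.356  0.22   1.7   -0.016  1.17   0.404]
```

View pics/x1c.png

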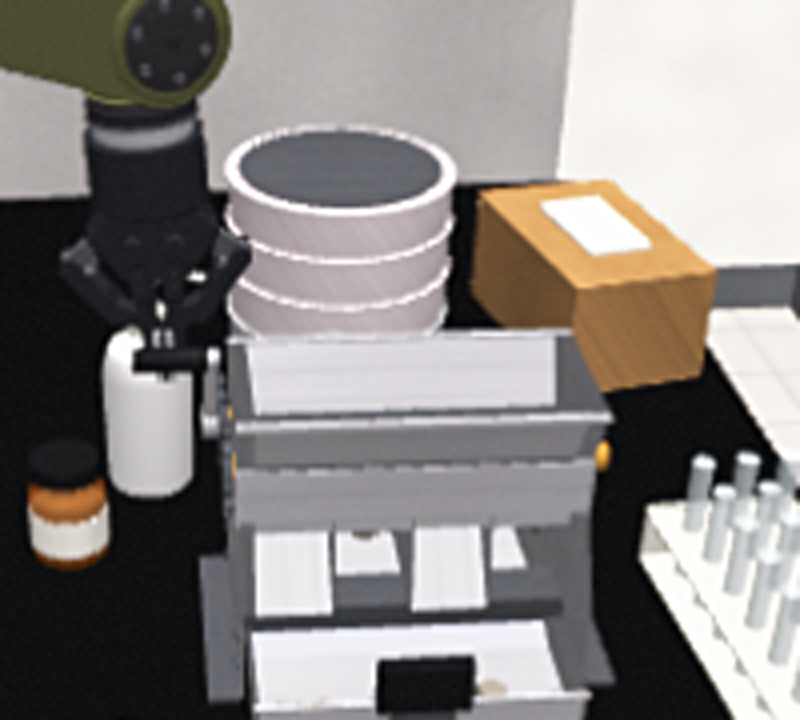

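View pics/x1.png

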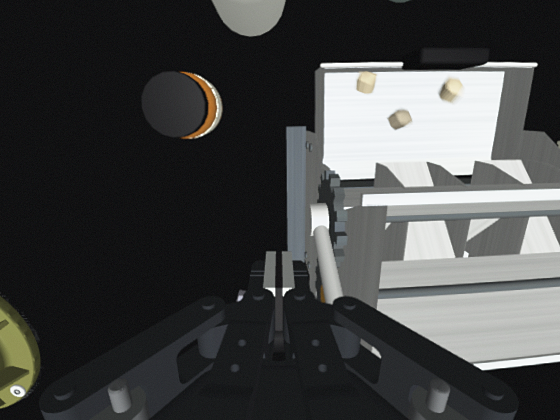

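Emit:
jog_arm --pt "-0.01 -0.001 0 0" --pt "-0.01 -0.001 0 0"

```text
time_s: 27.42
position: [465.1, 191.0, 198.3]
ee_rot: [0.017, 0.72, 0.693, 0.021]
wrist_force: [0.2, 5.1, -1.6]
finger_gap: 0.1
```

Emit:
jog_arm --pt "-0.007 0 0 0"

```text
time_s: 27.5
position: [464.9, 187.7, 198.7]
ee_rot: [0.014, 0.72, 0.693, 0.025]
wrist_force: [8.2, 93.2, -14.4]
finger_gap: 0.1
```

Emit:
jog_arm --pt "-0.006 0 0 0"

```text
time_s: 27.58
position: [464.8, 188.0, 199.0]
ee_rot: [0.009, 0.719, 0.694, 0.032]
wrist_force: [11.0, 87.4, -19.2]
finger_gap: 0.1
```

```bash
python3 st.py|tail -1; python3 -c "
from h import *
cam('side','y1s');cam('wrist','y1');crop('y1s',210,60,410,240,4,'y1c')"
```

```text
27.68 [464.8 188.2 198.9] z [ 0.059  0.031 -0.998] phi -2.1 F [  8.8  71.  -15.4] gap 0.1 [0.306 0.187 1.741 0.014 1.148 0.336]
```

View pics/y1c.png

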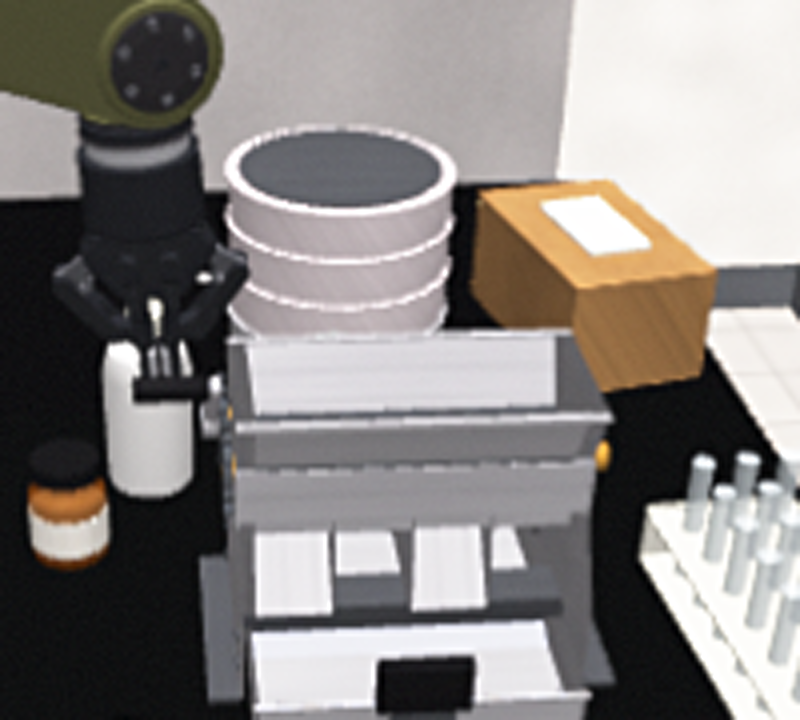

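Emit:
jog_arm --pt "0.008 0 0 0" --pt "0.015 0 0 0" --pt "0.01 0 -0.02 0" --pt "0 0 -0.035 0" --pt "0 0 -0.035 0" --pt "0 0 -0.035 0" --pt "-0.02 -0.015 -0.01 0" --pt "-0.03 -0.02 0 0"

```text
time_s: 28.45
position: [420.0, 169.1, 334.4]
ee_rot: [0.007, 0.717, 0.697, 0.03]
wrist_force: [0.0, -0.1, -0.0]
finger_gap: -0.0
```

Emit:
jog_arm --pt "-0.035 -0.015 0 0" --pt "-0.035 -0.01 0 0" --pt "-0.035 -0.01 0 0" --pt "-0.035 -0.01 0 0" --pt "-0.03 -0.01 0 0" --pt "-0.015 0 0 0" --pt "0 0 0 0"

```text
time_s: 29.03
position: [350.8, -26.8, 326.2]
ee_rot: [0.01, 0.716, 0.697, 0.03]
wrist_force: [-0.3, 0.1, 0.6]
finger_gap: -0.4
```

```bash
python3 st.py|tail -1; python3 -c "
from h import *
cam('side','z1s');cam('top','z1t');cam('wrist','z1w');crop('z1s',210,110,410,290,4,'z1c');crop('z1t',150,110,320,290,4,'z1d')"
```

```text
29.13 [351.3 -25.  326.2] z [ 0.058  0.028 -0.998] phi -1.6 F [-0.1  0.  -0.2] gap 0.1 [-0.203 -0.259  1.874  0.04   1.475 -0.179]
```

View pics/z1s.png

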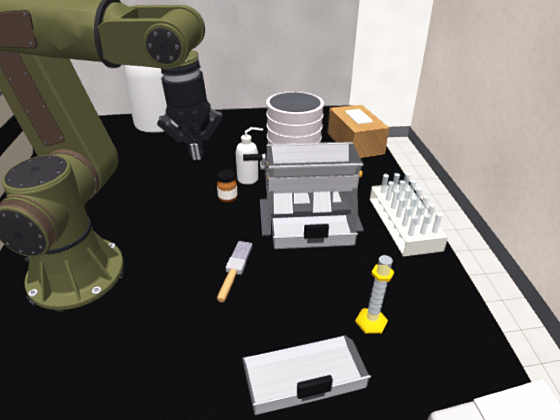

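View pics/z1d.png

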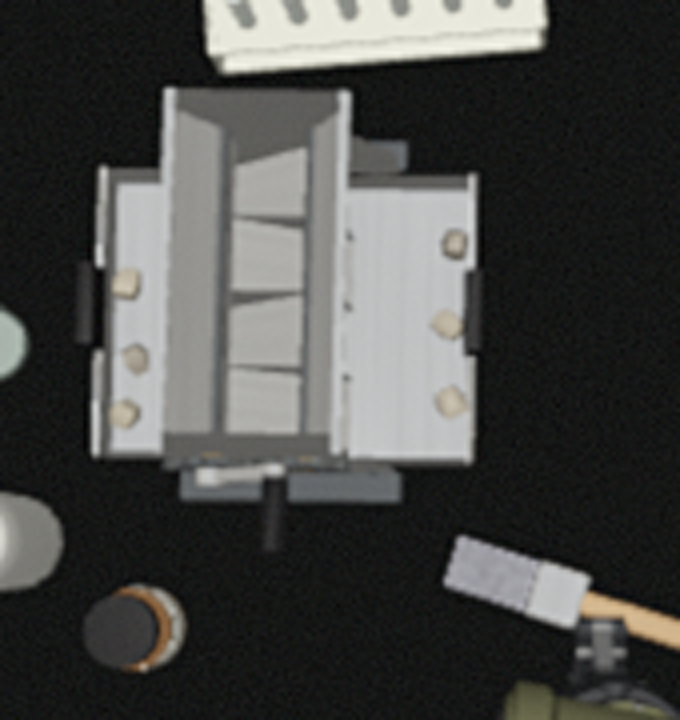

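View pics/z1c.png

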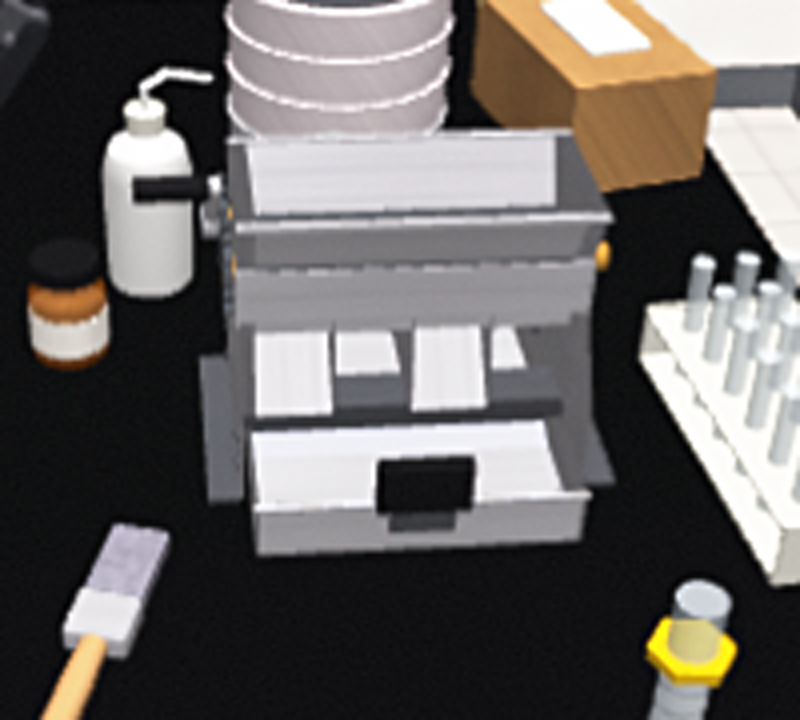

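View pics/z1w.png

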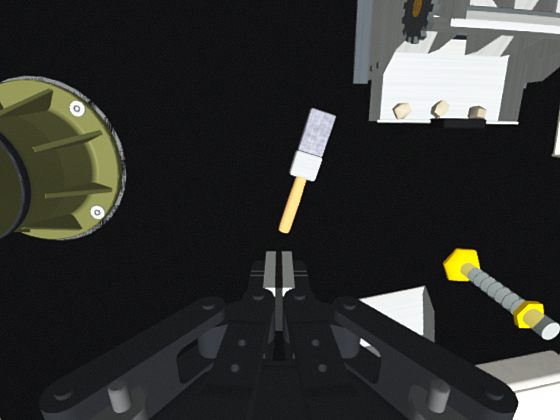

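Run:
```python
from h import *
T=load("z1t");S=load("z1s"); b=lambda u,v:np.array([u/4+150,v/4+110]);a=lambda u,v:np.array([u/4+210,v/4+110])
print(tri([(T,b(275,482)),(S,a(200,187))]),tri([(T,b(273,550)),(S,a(134,189))]))
print(manip.state()["time_s"],manip.state()["wrist_force"].round(1))
print(manip.job_done())
```

```text
(array([489.14116253, 163.75180267, 215.23410184]), [np.float64(0.22957248353536927), np.float64(0.22830959036413326)]) (array([446.24116618, 164.86633726, 215.21701114]), [np.float64(0.41881238728277836), np.float64(0.41450340013375603)])
29.2833 [-0.6 -0.4 -0.5]
the job is handed in; nothing more can be done
None
```

I split the sample and handed the job in at about 29 s of the 72 s allowed. The last pictures show three lumps in each collecting pan and none in the hopper or on the bench.

**What I did**
- **Right pan:** I gripped it, squared it to the splitter and pushed it in until it stopped firmly at the base bar, at about 45 N.
- **Tipping:** Moves could not tilt the tool, so I held the sample pan by the two ends of its grip block. Over the hopper I eased the grip until the pan swung down about that point. All six lumps landed on the shut gate.
- **Setting down:** I lowered the pan lip first and it levelled out as it touched down. It lies flat on the bench near where it started, turned a few degrees and shifted about 1–2 cm.
- **Lever:** I pushed it with closed fingers to its end stop, then backed the arm clear.

**Last checks**
- **Lever:** The handle measured at about y = 164, z = 215 mm, which matches fully over.
- **Other things:** I saw no sign that the beaker, jar, wash bottle, cylinder or brush had moved.

**What was off or did not agree**
- **Force at the lever stop:** I overpushed, and the wrist force briefly reached about 93 N. That is under the 120 N limit, and only the fingers should have touched the lever, not the gripper's body.
- **Splitter position:** The fixed cameras put its y at about 179–182 mm, the wrist camera about 187 mm. I trusted the wrist value, which fits where the right pan stopped.
- **Right pan:** It sits roughly 3–4 mm off centre along x, within the 8 mm play between the end plates.

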